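# Set up a mended bowl and scale bar in the recording jig

## Task

Slide the plywood carrier board, with the freshly mended clay bowl riding on it, along the bench into the funnel rails of the white recording jig until it is fully home against the back stop; never lift the board, never touch the bowl, and go gently so that the bowl stays standing on the middle of the board. Then lay the black-and-white scale bar, patterned face up, in the corner on the outside of the jig (between the robot-side rail and the dark steel end fence) and push it flush against both. Let go of everything and leave the other things on the bench where they are.

Things in the scene. Friction and masses are not known exactly. Their poses are not given: they have to be found in the camera images.
- board: Loose plywood board lying flat, 100 mm wide (x), 120 long (y), 20 thick, 0.25 to 0.4 kg; origin: centre of underside. Its +y end is the nose (corners cut 14 mm at 45 degrees), which starts out pointing at the jig's mouth within 25 degrees; push on the square -y end. 22 mm of board is clear behind the bowl's rim. Slides with wood friction, some 2 to 6 N; the rails centre it.
- bowl: Mended terracotta bowl standing loose on the middle of the board: 76 mm across the rim, 48 mm across the foot, 38 mm high (rim 58 mm above the bench), 0.1 to 0.2 kg. Origin: centre of its underside. Not to be touched; it rides along when the board is pushed slowly.
- jig: Fixed white-painted wooden rails, 15 mm thick, 24 high, no floor. Way in is +y: rails converge 28 degrees each from a mouth 188 mm wide at y -120 mm to a channel 103 wide from y -40 to the back stop's face at y +60. The -x rail's outer face is at x -66.5, straight from y -40 to +130; an dark steel end fence, face at y +115, stands out from it to x -141. Origin: bench level, as nest_home.
- nest_home (a point): Where the board's origin lies when it is fully home in the jig: on the channel's centre line, at bench level, 60 mm before the back stop. Axes as the jig's: +y is the push-in direction.
- scale_spot (a point): Where the scale bar's origin lies when flush in the corner (long side on the -x rail's outer face, one end on the end fence): 77.5 mm to -x and 65 mm to +y of nest_home in the jig's frame, at bench level. Axes as the jig's; the bar lies along y, either end first. The corner is open towards -x and -y.
- scale_bar: Loose scale bar with a black-and-white chequered top: 22 mm wide (its x), 100 mm long (its y), 16 mm high, 60 g. Origin: centre of its underside; z up through the patterned face. Starts face up on the bench, right of the board or beyond it, its length within about 30 degrees of world y.
- sherd: Loose flat terracotta sherd, about 60 x 55 mm, 11 mm thick; leave alone. It and the scale bar may have changed places. Origin: underside.
- rinse_bowl: White ceramic bowl, 110 mm across, 55 mm high, behind the jig on the left; leave alone. Origin: centre of underside.
- glue_jar: Amber jar with a green lid, 60 mm across, 75 mm high, beyond the jig; leave alone. Origin: centre of underside.
- spray_can: Plain blue can, 64 mm across, 170 mm high, on the right; leave alone. Origin: centre of underside.
Not all that is in view belongs to the job. Several things have the shape of the scale_bar; the one meant has the colours described above.

How it is judged:
By the outcome, as a careful person would: the job done as asked, in the order asked, and still so for the second after the job is handed in, with the robot touching nothing.
It also fails if it takes over 72 s, if anything falls off the work surface, if the arm or the gripper's body presses on something with over 40 N, if the wrist force passes 120 N, or if a joint passes its speed limit or range.

## Robot

A 6-joint arm with a two-finger parallel gripper is mounted at the origin on the work surface. World frame = base frame: x ahead of the robot, y to its left, z up, the work surface at z = 0. Lengths are in m, angles in rad, forces in N, time in s.
With the tool pointing down it reaches from about 0.3 to 0.85 m from the base axis. Payload 4.2 kg.
Tool frame: the origin (TCP) lies midway between the tips of the shut fingers; the grasp point (between the pads) lies 19 mm behind it; z points along the fingers, x is the direction in which the jaws open and shut, and the axes are right-handed (so a half turn about z gives the same grasp; the last joint's range is limited). The gripper opens to 91 mm and grips with 3 to 60 N. Pads are 32 mm wide; open, the fingers measure 118 mm over their backs; the gripper's body (76 mm by 178 mm) begins 60 mm behind the grasp point.
Start: joints at [1.288, 0.32, 1.565, -0, 1.257, -0.02], TCP at [0.149, 0.555, 0.214] pointing down, gripper open.
Joint ranges: [-3.11, 3.11], [-0.84, 2.01], [0.21, 2.61], [-1.34, 4.49], [0.05, 2.63], [-2.56, 2.56]. Speed limits (rad/s): [2.57, 2.57, 3.14, 3.14, 3.14, 3.14].

## Interface

Orientations are given as a 3x3 rotation matrix whose columns are the frame's x, y, z axes.
In Python, from plant import robot, viewer, job gives the robot as it stands. The module is installed in compiled form; this text tells all that it offers.
- The arm moves only by the tool send_rows, never from a script. Its argument "targets" is a list of rows, each a list of 7 numbers: the shift along the world's x, y, z in cm, then the turn, a rotation vector about the world's x, y, z in rad, then the closure, from 0 (fully open) to 1 (shut). A call has 1 to 8 rows; each row shifts and turns the commanded pose from where the row before left it; what a row does not reach is not made up. A row lasts 1/10 s, in which the tool goes at most 50 mm and 8.59 degrees, less where a joint would pass 70% of its speed; a pose out of reach is approached as far as the arm can. A call is refused whole if a number of a shift passes 5 or a number of a turn 0.15, either way. A call with a gripper value outside its range is refused whole. The fingers move at their own pace and stop on an object; the grip force is fixed at half the most. Time passes only in rows, so rows that do not move let the fingers close. It gives the time, the measured TCP pose, the force and the opening at its end, in the units of the state.
- robot.get_obs(): the state, without advancing time (a new reading comes with each control period).
- viewer.read_camera(name): name is "scene" or "top" or "wrist"; returns a dict with "image" (420x560x3 uint8, red, green, blue), "range_z" (420x560 float32, m along the optical axis (not along the pixel's ray), 0 where there is no reading), "mtx" (3x3 intrinsics, pixels), "pose" (4x4, takes a point from camera to world coordinates); the wrist camera has in their place "mount" (4x4, takes a point from camera to tool coordinates, whose origin is the TCP and whose axes are the tool frame's). Camera axes: x right, y down, z forward; pixel columns grow to the right and rows downward; lengths in m; the calibration is good to about 2 mm. A picture is of the moment at which its call begins: read the wrist's pose just before it.
- job.job_done(): hands the job in, once; it reports no verdict.
Trained networks look in a picture, given as the dict that the camera call returned (one of the last four; its "shot" number tells which), for a name from the list of things; names that differ only in an ending like _2 or _b are one class to them, and where a whole thing is asked for, a point or a joint stands for the part that bears it (a point fixed in the world has none). Each returns a list of dicts, best first, with "confidence" (0 to 1); they miss things now and then, are a little off and sometimes report something else, mostly with a low value. They report only what shows in the picture. A call takes as long as a camera call. They do not tell look-alikes from the thing itself.
- viewer.outline_of(thing, picture): "mask" (420x560 bool, what is visible of it) and "extent" ([left, top, width, height] as shares, 0 to 1, of the picture: columns of its width, rows of its height, round what is visible of it).
- viewer.spot_point(thing, picture): "point" ([column, row] as shares, 0 to 1, of the picture: columns of its width, rows of its height: a listed point, or the origin of a listed thing).
The state is a dict: "time": time; "qpos": joint angles; "joint_velocities": joint speeds; "joint_torque": joint torques, N m; "position": TCP position; "eef_rot": TCP orientation; "contact_force": force on the tool from outside, world axes, zero at the start; "ft_torque": the same for the moment, N m; "finger_gap": finger opening in m.
Only numpy, scipy, OpenCV 4.12 (cv2) and the standard library are available. Lean on these libraries where they do the work, as an engineer would, in place of code of your own. Each camera call takes 0.05 s, during which the arm holds its last target.

## Working session

There is one attempt and no reset: what is moved stays moved. The work goes in short steps, Python scripts to look and compute and a tool call to move; the robot and the scene stay as the last step left them, time stands still between calls to the robot, and variables do not carry over. Pictures are saved under pics/ and viewed, and the job is handed in when it is done.

Besides the shell and the picture viewer there is one more tool, called after "Call:" by a JSON object that holds its "fn" and its "kwargs". send_rows: Moves the arm, as the interface text tells. Its arguments: {"type":"object","properties":{"targets":{"type":"array"}},"required":["targets"]}

```bash
mkdir -p pics
cat > h.py <<'E'
import numpy as np, cv2, pickle
from plant import robot, viewer, job
def save(n,im): cv2.imwrite('pics/'+n+'.png', im[:,:,::-1])
def cloud(p):
    z=p['range_z'];K=p['mtx'];v,u=np.mgrid[:420,:560]
    P=np.stack([(u-K[0,2])/K[0,0]*z,(v-K[1,2])/K[1,1]*z,z],-1)
    T=p['pose']
    return P@T[:3,:3].T+T[:3,3], z>0
E
python3 - <<'E'
from h import *
o=robot.get_obs(); print(o['time'],o['position'],o['eef_rot'],o['contact_force'],o['finger_gap'])
for c in ('scene','top'):
    p=viewer.read_camera(c); save(c+'0',p['image']); pickle.dump(p,open(c+'0.pkl','wb'))
    print(c,p['mtx'].tolist(),p['pose'].round(3).tolist())
    C,ok=cloud(p)
    for t in ['board','bowl','jig','scale_bar','sherd','nest_home','scale_spot']:
        try:
            r=viewer.spot_point(t,p)
            for q in r[:4]:
                u,v=q['point'];u=u*560;v=v*420
                print(t,round(q['confidence'],2),round(u),round(v),C[min(int(v),419),min(int(u),559)].round(3))
        except Exception as e: print(t,e)
E
```

```text
0.0 [0.14923762 0.55478249 0.2131569 ] [[ 2.59775882e-01  9.65668822e-01 -4.66307979e-04]
 [ 9.65667411e-01 -2.59776300e-01 -1.65078336e-03]
 [-1.71524578e-03 -2.14647152e-05 -9.99998529e-01]] [-0.32443663  0.67258965  0.83823014] 0.09091638296434777
scene [[395.07165176043225, 0.0, 276.0758881276418], [0.0, 395.07165176043225, 208.6635354252812], [0.0, 0.0, 1.0]] [[-0.632, 0.652, -0.419, 1.11], [0.775, 0.537, -0.334, 0.424], [0.007, -0.535, -0.845, 1.072], [0.0, 0.0, 0.0, 1.0]]
board 0.96 239 192 [ 0.621 -0.123  0.027]
bowl 0.98 243 188 [ 0.603 -0.122  0.031]
jig 0.9 319 244 [ 0.595  0.179 -0.003]
scale_bar 0.69 274 158 [ 0.429 -0.131  0.017]
scale_bar 0.6 235 225 [ 0.715 -0.056  0.014]
scale_bar 0.5 216 258 [ 0.83  -0.021  0.019]
sherd 0.54 213 133 [ 0.48  -0.373  0.014]
nest_home 0.68 320 238 [ 0.576  0.172 -0.001]
scale_spot 0.68 352 236 [0.519 0.244 0.021]
top [[379.7820885094143, 0.0, 282.92187550812497], [0.0, 379.7820885094143, 214.20354868739923], [0.0, 0.0, 1.0]] [[-0.067, -0.978, 0.2, 0.417], [-0.998, 0.067, -0.009, 0.018], [-0.004, -0.2, -0.98, 1.003], [0.0, 0.0, 0.0, 1.0]]
board 0.89 331 220 [ 0.592 -0.116  0.025]
bowl 0.82 336 218 [ 0.6   -0.128  0.023]
scale_bar 0.9 347 288 [ 0.416 -0.142  0.015]
scale_bar 0.57 292 144 [ 0.817 -0.027  0.016]
scale_bar 0.54 306 181 [ 0.705 -0.06   0.018]
scale_bar 0.34 192 182 [0.709 0.234 0.072]
sherd 0.8 429 259 [ 0.475 -0.363  0.008]
sherd 0.39 333 217 [ 0.603 -0.119  0.026]
scale_spot 0.64 308 182 [ 0.704 -0.065  0.011]
scale_spot 0.61 201 266 [ 0.498  0.235 -0.002]
```

View pics/scene0.png

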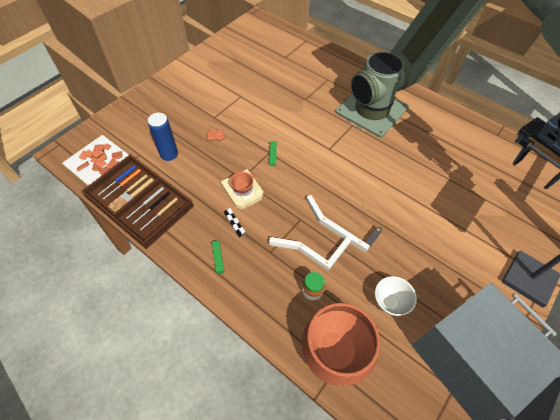

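View pics/top0.png

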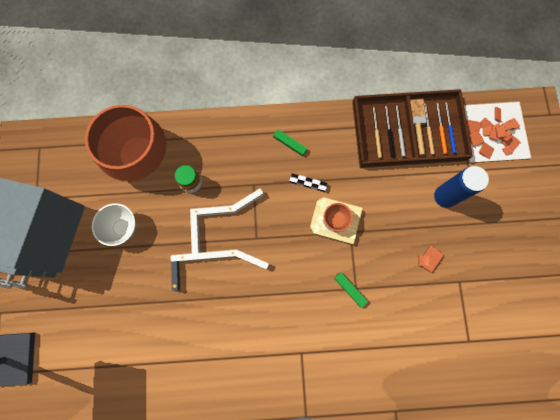

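Top view: the chequered bar is at (309,182). The look-alikes are green bars at (290,142) and (351,289). The board with the bowl is at (336,221). The jig is at (220,232) with its mouth to the right, and the dark fence is at (176,277). I choose the chequered bar and will check it in a crop while measuring.

Run:
```python
from h import *
# orthorectify at given heights from both cams: 1 mm/px, x 0.40..0.85 , y -0.25..0.35
def ortho(p,z,x0=.40,x1=.80,y0=-.25,y1=.35,s=.001):
    xs=np.arange(x1,x0,-s); ys=np.arange(y1,y0,-s)
    X,Y=np.meshgrid(xs,ys,indexing='ij')
    T=np.linalg.inv(p['pose']); P=np.stack([X,Y,0*X+z],-1)@T[:3,:3].T+T[:3,3]
    K=p['mtx']; u=P[...,0]/P[...,2]*K[0,0]+K[0,2]; v=P[...,1]/P[...,2]*K[1,1]+K[1,2]
    return cv2.remap(p['image'],u.astype('f4'),v.astype('f4'),cv2.INTER_CUBIC)
for c in('top','scene'):
    p=pickle.load(open(c+'0.pkl','rb'))
    im=ortho(p,.02); 
    for k in range(0,400,50): cv2.line(im,(0,k),(6,k),(255,0,0),1); cv2.putText(im,f'{.8-k*.001:.2f}',(8,k+4),0,.35,(255,0,0))
    for k in range(0,600,50): cv2.line(im,(k,394),(k,400),(255,0,0),1); cv2.putText(im,f'{.35-k*.001:.2f}',(k,390),0,.35,(255,0,0))
    save('ortho_'+c,im)
    C,ok=cloud(p)
    m=ok&(C[...,2]>.0)&(C[...,2]<.012)&(abs(C[...,0]-.6)<.1)
    print(c,'bench z',np.median(C[...,2][ok&(abs(C[...,2])<.02)]))
p=pickle.load(open('top0.pkl','rb'))
save('cropbar',cv2.resize(p['image'][120:310,270:390],None,fx=4,fy=4,interpolation=2)[:600])
```

```text
top bench z -0.0015113687518879537
scene bench z 0.000870678685692905
```

View pics/ortho_top.png

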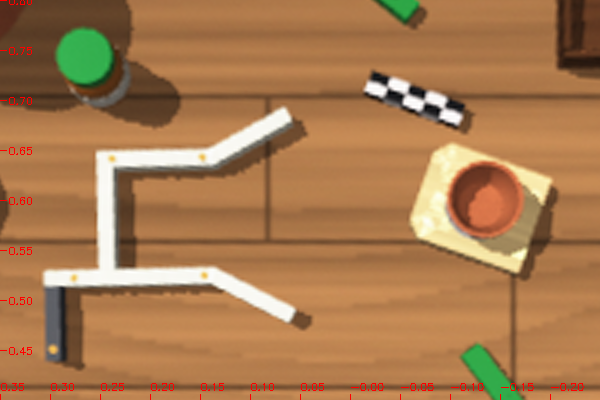

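View pics/ortho_scene.png

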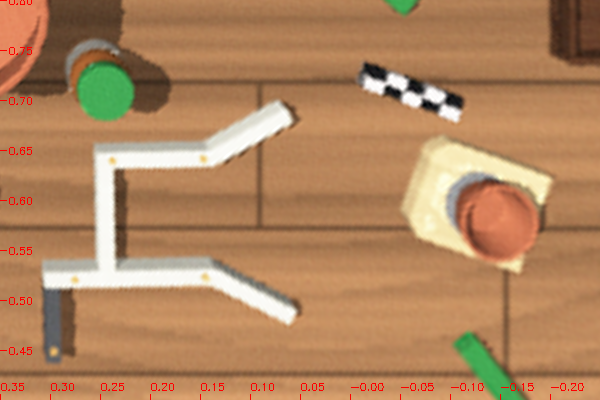

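View pics/cropbar.png

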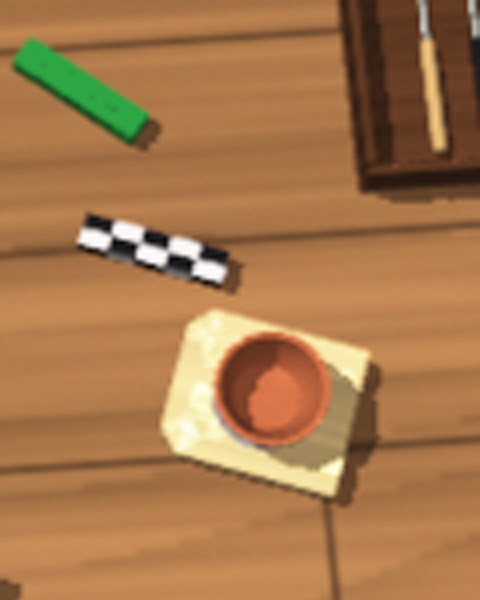

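The crop confirms that the chequered bar is the target (ortho roughly x 0.70, y -0.07). The board's nose points left, turned about -16°. Next I fit templates to get exact poses.

```bash
cat >> h.py <<'E'
from scipy.optimize import minimize
def R2(a): return np.array([[np.cos(a),-np.sin(a)],[np.sin(a),np.cos(a)]])
t=np.tan(np.radians(28)); c28=15/np.cos(np.radians(28))
# polygons mm in own frame
BOARD=[np.array([[-50,-60],[50,-60],[50,46],[36,60],[-36,60],[-50,46]],float)]
BAR=[np.array([[-11,-50],[11,-50],[11,50],[-11,50]],float)]
_r=np.array([[51.5,-40],[51.5,75],[66.5,75],[66.5,-40+ 3.7],[94+13.2,-120+7],[94,-120]],float)
_l=np.array([[-51.5,-40],[-51.5,130],[-66.5,130],[-66.5,-40+3.7],[-94-13.2,-120+7],[-94,-120]],float)
JIG=[_r,_l,np.array([[-52,60],[52,60],[52,75],[-52,75]],float)]
def project(p,P):
    T=np.linalg.inv(p['pose']); Q=P@T[:3,:3].T+T[:3,3];K=p['mtx']
    return np.stack([Q[:,0]/Q[:,2]*K[0,0]+K[0,2],Q[:,1]/Q[:,2]*K[1,1]+K[1,2]],-1)
def render(p,polys,pose,h):
    S=4; m=np.zeros((420*S,560*S),np.uint8)
    x,y,a=pose
    for q in polys:
        w=q/1000@R2(a).T+[x,y]
        top=project(p,np.c_[w,np.full(len(w),h)]);bot=project(p,np.c_[w,np.zeros(len(w))])
        def f(pts): cv2.fillPoly(m,[np.round((pts+.5)*S*16-8).astype(np.int32)],255,shift=4)
        f(top)
        n=len(w)
        for i in range(n):
            j=(i+1)%n; f(np.array([top[i],top[j],bot[j],bot[i]]))
    return cv2.resize(m,(560,420),interpolation=cv2.INTER_AREA).astype('f4')/255
def fit(p,mask,polys,h,x0,ign=None):
    M=cv2.GaussianBlur(mask.astype('f4'),(0,0),1.0)
    W=np.ones_like(M) if ign is None else (~ign).astype('f4')
    def cost(s):
        d=(cv2.GaussianBlur(render(p,polys,(x0[0]+s[0]/1000,x0[1]+s[1]/1000,x0[2]+s[2]/100),h),(0,0),1.0)-M)*W
        return float((d*d).sum())
    best=None
    for init in ([0,0,0],):
        r=minimize(cost,init,method='Nelder-Mead',options=dict(initial_simplex=np.array([[0,0,0],[8,0,0],[0,8,0],[0,0,8]],float),xatol=.02,fatol=.01,maxiter=400))
    s=r.x; return np.array([x0[0]+s[0]/1000,x0[1]+s[1]/1000,x0[2]+s[2]/100]), r.fun, mask.sum()
E
python3 - <<'E'
from h import *
for c in('top','scene'):
    p=pickle.load(open(c+'0.pkl','rb')); im=p['image']; 
    hsv=cv2.cvtColor(im,cv2.COLOR_RGB2HSV); H,S,V=[hsv[...,i].astype(int) for i in range(3)]
    C,ok=cloud(p)
    def near(x,y,r): return (np.hypot(C[...,0]-x,C[...,1]-y)<r)
    high=C[...,2]>.007 if c=='scene' else C[...,2]>.005
    jm=(near(.59,.17,.17))&(S<60)&(V>120)
    out=im.copy()
    ov=np.zeros_like(im)
    bm=near(.593,-.125,.095)&high&(V>90)
    bowlish=near(.593,-.125,.095)&(((S>140)&(H<14))|((C[...,2]>.03)))
    barm=near(.70,-.068,.06)&high
    ov[jm]=[255,255,255]; ov[bm]=[0,255,0]; ov[barm&~bm]=[0,0,255]; ov[bowlish]=[255,0,0]
    save('mask_'+c,cv2.resize(np.r_[im[100:320,150:400]//2+ov[100:320,150:400]//2],None,fx=2.2,fy=2.2))
    ignb=cv2.dilate(bowlish.astype(np.uint8),np.ones((5,5)))>0
    print(c,'jig',fit(p,jm,JIG,.024,(.583,.175,0)))
    print(c,'board',fit(p,bm|bowlish,BOARD,.02,(.593,-.128,-.28),ignb))
    print(c,'bar',fit(p,barm,BAR,.016,(.70,-.068,-.28)))
E
```

```text
top jig (array([0.58398724, 0.17755022, 0.01663958]), np.float64(43.461814880371094), np.int64(1389))
top board (array([ 0.59418626, -0.1277073 , -0.34134086]), np.float64(2.6297521591186523), np.int64(1917))
top bar (array([ 0.7042475 , -0.06420794, -0.35253976]), np.float64(16.096208572387695), np.int64(350))
scene jig (array([0.58303312, 0.17716558, 0.01693091]), np.float64(10.00813102722168), np.int64(1357))
scene board (array([ 0.59165913, -0.1300609 , -0.33982957]), np.float64(6.986905097961426), np.int64(1028))
scene bar (array([ 0.70236824, -0.06619012, -0.34365578]), np.float64(23.15673828125), np.int64(266))
```

View pics/mask_top.png

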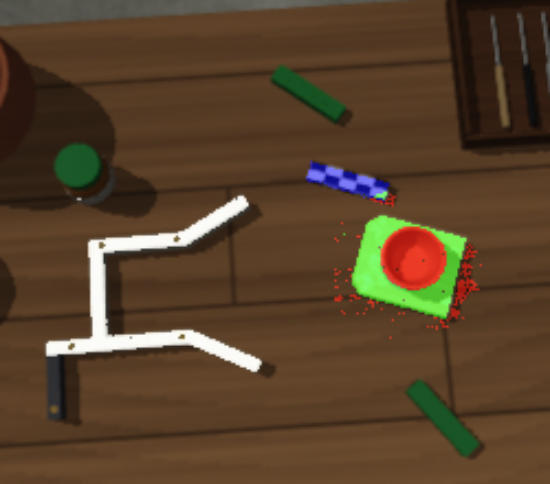

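View pics/mask_scene.png

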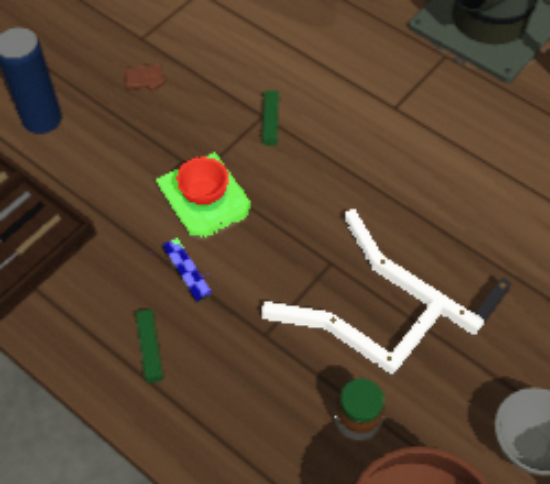

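Both cameras agree closely. The jig / nest_home is at (0.5835, 0.1774) with yaw +0.017, the board at (0.593, -0.129) with yaw -0.34, and the bar at (0.703, -0.065) with yaw -0.348. I move behind the board with the jaws along its -y end.

Call:
{"fn": "send_rows", "kwargs": {"targets": [[2.3, -4.25, 0, 0, 0, -0.092, 0.3], [2.3, -4.25, 0, 0, 0, -0.092, 0.3], [2.3, -4.25, 0, 0, 0, -0.092, 0.3], [2.3, -4.25, 0, 0, 0, -0.092, 0.3], [2.3, -4.25, 0, 0, 0, -0.092, 0.3], [2.3, -4.25, 0, 0, 0, -0.092, 0.3], [2.3, -4.25, 0, 0, 0, -0.092, 0.3], [2.3, -4.25, 0, 0, 0, -0.092, 0.3]]}}

```text
time: 1.6
position: [0.334, 0.2136, 0.2143]
eef_rot: [[0.843, 0.539, 0.001], [0.539, -0.843, 0.001], [0.001, 0.0, -1.0]]
contact_force: [1.3, 0.5, -0.5]
finger_gap: 0.0637
```

Call:
{"fn": "send_rows", "kwargs": {"targets": [[2.3, -4.25, 0, 0, 0, -0.092, 0.3], [2.3, -4.25, 0, 0, 0, -0.092, 0.3], [2.3, -4.25, 0, 0, 0, -0.092, 0.3], [2.3, -4.25, 0, 0, 0, -0.092, 0.3], [2.3, -4.25, 0, 0, 0, -0.092, 0.3], [2.3, -4.25, 0, 0, 0, -0.092, 0.3], [2.3, -4.25, 0, 0, 0, -0.092, 0.3], [2.3, -4.25, 0, 0, 0, -0.092, 0.3]]}}

```text
time: 2.4
position: [0.518, -0.1268, 0.2141]
eef_rot: [[0.986, -0.168, 0.001], [-0.168, -0.986, 0.0], [0.001, -0.0, -1.0]]
contact_force: [0.7, 0.8, 0.6]
finger_gap: 0.064
```

Call:
{"fn": "send_rows", "kwargs": {"targets": [[2.3, -4.25, 0, 0, 0, -0.092, 0.3], [2.3, -4.25, 0, 0, 0, -0.092, 0.3], [0, 0, 0, 0, 0, 0, 0.3], [0, 0, 0, 0, 0, 0, 0.3]]}}

```text
time: 2.8
position: [0.5632, -0.2103, 0.2132]
eef_rot: [[0.94, -0.342, -0.001], [-0.342, -0.94, 0.001], [-0.002, -0.0, -1.0]]
contact_force: [-0.1, 0.0, -0.0]
finger_gap: 0.0643
```

Run:
```python
from h import *
o=robot.get_obs(); print(o['time'],o['position'],np.arctan2(o['eef_rot'][1,0],o['eef_rot'][0,0]),o['eef_rot'].round(4).tolist(),o['qpos'],o['finger_gap'])
p=viewer.read_camera('wrist'); save('w1',p['image']); print(p['mount'].round(3).tolist())
```

```text
2.8 [ 0.56318933 -0.21028133  0.21321328] -0.3490584019115074 [[0.9397, -0.342, -0.0013], [-0.342, -0.9397, 0.001], [-0.0016, -0.0005, -1.0]] [-3.76713340e-01  3.62262521e-01  1.50217043e+00  4.42451448e-04
  1.27874754e+00 -2.77822948e-02] 0.0643453906728838
[[1.0, 0.001, 0.0, -0.002], [-0.001, 0.965, 0.262, -0.074], [-0.0, -0.262, 0.965, -0.169], [0.0, 0.0, 0.0, 1.0]]
```

View pics/w1.png

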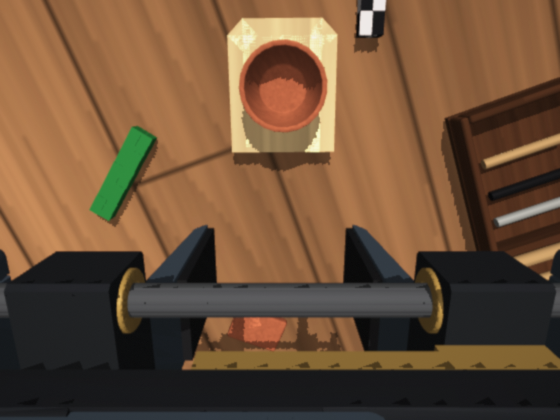

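The wrist view shows the board's -y end square to the fingers at about (283,152), with bare bench below. I descend behind it.

Call:
{"fn": "send_rows", "kwargs": {"targets": [[0, 0, -4, 0, 0, 0, 0.3], [0, 0, -4, 0, 0, 0, 0.3], [0, 0, -4, 0, 0, 0, 0.3], [0, 0, -4, 0, 0, 0, 0.3], [0, 0, -3, 0, 0, 0, 0.3], [0, 0, -1.2, 0, 0, 0, 0.3], [0, 0, 0, 0, 0, 0, 0.3]]}}

```text
time: 3.55
position: [0.5623, -0.2082, 0.0111]
eef_rot: [[0.941, -0.34, -0.003], [-0.339, -0.941, 0.001], [-0.003, -0.0, -1.0]]
contact_force: [-0.5, -1.8, -0.7]
finger_gap: 0.0642
```

Call:
{"fn": "send_rows", "kwargs": {"targets": [[0.07, 0.19, 0, 0, 0, 0, 0.3], [0.07, 0.19, 0, 0, 0, 0, 0.3], [0.07, 0.19, 0, 0, 0, 0, 0.3], [0.03, 0.1, 0, 0, 0, 0, 0.3], [0.03, 0.1, 0, 0, 0, 0, 0.3], [0.03, 0.1, 0, 0, 0, 0, 0.3]]}}

```text
time: 4.15
position: [0.5665, -0.201, 0.0122]
eef_rot: [[0.94, -0.341, 0.0], [-0.341, -0.94, -0.0], [0.0, 0.0, -1.0]]
contact_force: [0.2, -0.8, 0.3]
finger_gap: 0.0637
```

Run:
```python
import numpy as np
c=np.array([.593,-.129]);h0=np.radians(19.5);h1=-.017;n=32;ds=.1/n
tcp=lambda c,h:c-.0765*np.array([np.sin(h),np.cos(h)])
last=tcp(c,h0);print(last);hl=h0
for i in range(n):
    h=h0+(h1-h0)*(i+1)/n; ph=(h+hl)/2-np.radians(12)
    if i>=n-3: ph=h1-.05
    c=c+ds*np.array([np.sin(ph),np.cos(ph)])
    t=tcp(c,h); hl=h
    if i%8==7: print(i+1,c.round(4),'per row cm',((t-last)*100/8).round(3),'turn',-(h1-h0)/n*1); last=t
```

```text
[ 0.56746378 -0.20111207]
8 [ 0.5952 -0.1041] per row cm [0.109 0.286] turn 0.011166850129340445
16 [ 0.5951 -0.0791] per row cm [0.083 0.295] turn 0.011166850129340445
24 [ 0.5928 -0.0542] per row cm [0.056 0.301] turn 0.011166850129340445
32 [ 0.5896 -0.0295] per row cm [0.045 0.307] turn 0.011166850129340445
```

Call:
{"fn": "send_rows", "kwargs": {"targets": [[0.03, 0.09, 0, 0, 0, 0.003, 0.3], [0.05, 0.14, 0, 0, 0, 0.005, 0.3], [0.08, 0.2, 0, 0, 0, 0.008, 0.3], [0.1, 0.25, 0, 0, 0, 0.01, 0.3], [0.11, 0.29, 0, 0, 0, 0.011, 0.3], [0.11, 0.29, 0, 0, 0, 0.011, 0.3], [0.11, 0.29, 0, 0, 0, 0.011, 0.3], [0.11, 0.29, 0, 0, 0, 0.011, 0.3]]}}

```text
time: 4.95
position: [0.5735, -0.1824, 0.0119]
eef_rot: [[0.962, -0.273, 0.0], [-0.273, -0.962, -0.0], [0.0, 0.0, -1.0]]
contact_force: [-0.3, -2.3, -1.2]
finger_gap: 0.0637
```

Call:
{"fn": "send_rows", "kwargs": {"targets": [[0.11, 0.29, 0, 0, 0, 0.011, 0.3], [0.1, 0.28, 0, 0, 0, 0.011, 0.3], [0.09, 0.29, 0, 0, 0, 0.011, 0.3], [0.08, 0.29, 0, 0, 0, 0.011, 0.3], [0.08, 0.29, 0, 0, 0, 0.011, 0.3], [0.07, 0.25, 0, 0, 0, 0.011, 0.3], [0.05, 0.17, 0, 0, 0, 0.008, 0.3], [0.02, 0.08, 0, 0, 0, 0.004, 0.3]]}}

```text
time: 5.75
position: [0.5794, -0.163, 0.012]
eef_rot: [[0.98, -0.198, 0.0], [-0.198, -0.98, 0.0], [0.0, -0.0, -1.0]]
contact_force: [0.0, -2.4, -0.6]
finger_gap: 0.0637
```

```bash
cat >> h.py <<'E'
def boardfit(p,x0,c):
    im=p['image'];hsv=cv2.cvtColor(im,cv2.COLOR_RGB2HSV); H,S,V=[hsv[...,i].astype(int) for i in range(3)]
    C,ok=cloud(p)
    near=np.hypot(C[...,0]-x0[0],C[...,1]-x0[1])<.1
    arm=near&(C[...,2]>.065)
    wood=near&(H>17)&(H<35)&(V>110)&(S>30)
    bowl=near&(((S>130)&(H<14)&(C[...,2]>.024))|((C[...,2]>.03)&(C[...,2]<.065)))
    return wood,bowl
def grab(n):
    o=robot.get_obs(); print('t',round(o['time'],2),o['position'].round(4),'yaw',round(float(np.arctan2(o['eef_rot'][1,0],o['eef_rot'][0,0])),4),'F',np.round(o['contact_force'],1),'gap',round(o['finger_gap'],4))
    ps=[]
    for c in n[1:]:
        p=viewer.read_camera(c); save(n[0]+c,p['image']);pickle.dump(p,open(n[0]+c+'.pkl','wb')); ps.append(p)
    return o,ps
E
python3 - <<'E'
from h import *
o,(p,w)=grab(['a','top','wrist'])
im=p['image']
save('acrop',cv2.resize(im[130:320,160:400],None,fx=3,fy=3,interpolation=2))
E
```

```text
t 5.75 [ 0.5794 -0.163   0.012 ] yaw -0.1994 F [ 0.  -2.4 -0.6] gap 0.0637
```

View pics/acrop.png

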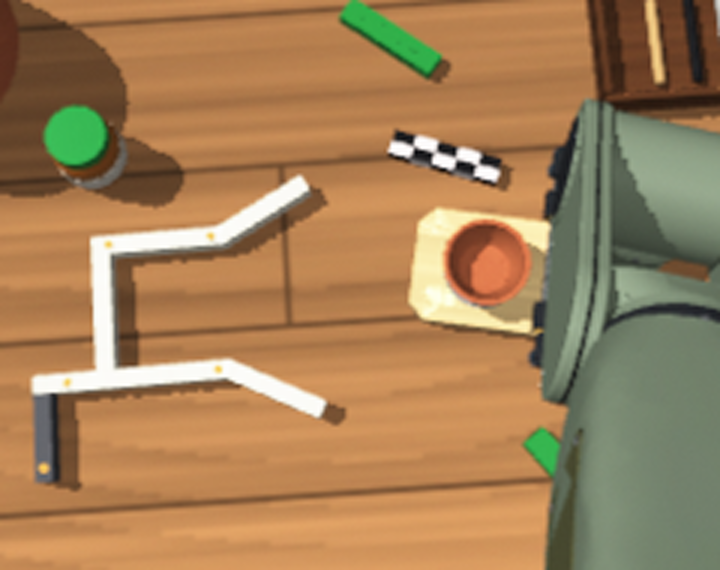

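View pics/awrist.png

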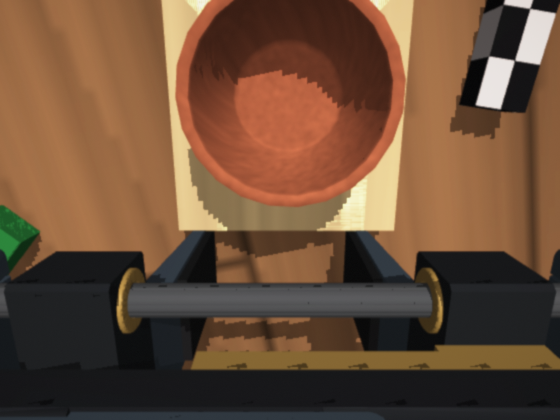

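The board follows the push cleanly: square to the fingers, bowl centred near (290,100) in the wrist view, and about 2.4 N.

Call:
{"fn": "send_rows", "kwargs": {"targets": [[0.02, 0.09, 0, 0, 0, 0.003, 0.3], [0.04, 0.18, 0, 0, 0, 0.006, 0.3], [0.06, 0.25, 0, 0, 0, 0.01, 0.3], [0.06, 0.29, 0, 0, 0, 0.011, 0.3], [0.06, 0.29, 0, 0, 0, 0.011, 0.3], [0.06, 0.29, 0, 0, 0, 0.011, 0.3], [0.05, 0.29, 0, 0, 0, 0.011, 0.3], [0.05, 0.29, 0, 0, 0, 0.011, 0.3]]}}

```text
time: 6.65
position: [0.5835, -0.1432, 0.012]
eef_rot: [[0.992, -0.125, 0.0], [-0.125, -0.992, -0.0], [0.0, 0.0, -1.0]]
contact_force: [0.9, -3.6, -0.8]
finger_gap: 0.0636
```

Call:
{"fn": "send_rows", "kwargs": {"targets": [[0.05, 0.29, 0, 0, 0, 0.011, 0.3], [0.05, 0.29, 0, 0, 0, 0.011, 0.3], [0.05, 0.29, 0, 0, 0, 0.011, 0.3], [0.05, 0.29, 0, 0, 0, 0.011, 0.3], [0.04, 0.29, 0, 0, 0, 0.011, 0.3], [0.04, 0.29, 0, 0, 0, 0.011, 0.3], [0.04, 0.29, 0, 0, 0, 0.011, 0.3], [0.04, 0.29, 0, 0, 0, 0.011, 0.3]]}}

```text
time: 7.45
position: [0.587, -0.1201, 0.012]
eef_rot: [[0.999, -0.037, 0.0], [-0.037, -0.999, -0.0], [0.0, 0.0, -1.0]]
contact_force: [0.2, -1.6, -0.5]
finger_gap: 0.0638
```

Call:
{"fn": "send_rows", "kwargs": {"targets": [[0.04, 0.29, 0, 0, 0, 0.011, 0.3], [0.04, 0.29, 0, 0, 0, 0.011, 0.3], [0.04, 0.29, 0, 0, 0, 0.011, 0.3], [0.03, 0.29, 0, 0, 0, 0.01, 0.3], [0.02, 0.2, 0, 0, 0, 0.008, 0.3], [0.01, 0.1, 0, 0, 0, 0.005, 0.3]]}}

```text
time: 8.05
position: [0.5889, -0.1055, 0.012]
eef_rot: [[1.0, 0.019, 0.0], [0.019, -1.0, 0.0], [0.0, -0.0, -1.0]]
contact_force: [0.6, -2.5, 0.5]
finger_gap: 0.064
```

Run:
```python
from h import *
o,(p,w)=grab(['b','top','wrist'])
im=p['image']
a=cv2.resize(im[130:320,160:400],(480,380),interpolation=2)
b=cv2.resize(w['image'],(320,240))
out=np.zeros((380,800,3),np.uint8); out[:,:480]=a; out[:240,480:]=b
save('bcrop',out)
```

```text
t 8.05 [ 0.5889 -0.1055  0.012 ] yaw 0.0186 F [ 0.6 -2.5  0.5] gap 0.064
```

View pics/bcrop.png

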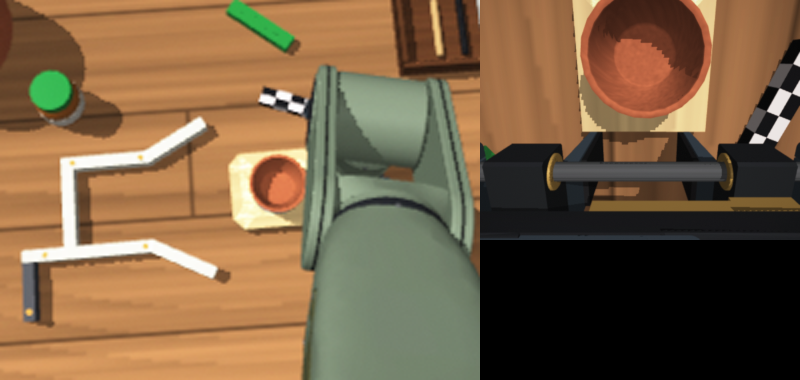

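```bash
cat >> h.py <<'E'
def wcloud(w,o):
    T=np.eye(4);T[:3,:3]=o['eef_rot'];T[:3,3]=o['position']
    q=dict(w);q['pose']=T@w['mount'];return q,cloud(q)[0]
E
python3 - <<'E'
from h import *
o=robot.get_obs()
w=pickle.load(open('bwrist.pkl','rb')); q,C=wcloud(w,o)
hsv=cv2.cvtColor(w['image'],cv2.COLOR_RGB2HSV).astype(int)
m=(abs(C[...,2]-.02)<.006)&(hsv[...,0]>17)&(hsv[...,0]<35)&(hsv[...,2]>90)
m=cv2.morphologyEx(m.astype(np.uint8),cv2.MORPH_OPEN,np.ones((3,3)))>0
for r in (60,120,180,210):
    c=np.where(m[r,100:440])[0]+100
    if len(c): print(r,c[0],c[-1],C[r,c[0]].round(4),C[r,c[-1]].round(4))
# ellipse rim
p=pickle.load(open('btop.pkl','rb'));x0=(.588,-.029)
wood,bowl=boardfit(p,x0,'top')
C2=cloud(p)[0]
ys=np.where(wood)
P=C2[wood];print('top wood x-range',np.percentile(P[:,0],[1,99]),'y max',np.percentile(P[:,1],99), 'z',np.median(P[:,2]))
rim=(np.hypot(C2[...,0]-.588,C2[...,1]+.029)<.06)&(C2[...,2]>.05)&(C2[...,2]<.066);print('rim x',np.percentile(C2[rim][:,0],[1,99]),'y',np.percentile(C2[rim][:,1],[1,99]))
# overlay expected
pose=(o['position'][0]+.001-.0765*-.0, -.029,.0186)
pose=(.5889-.0014,-.029,.0186)
r=render(p,BOARD,pose,.02)
im=p['image'].copy(); im[...,2]=np.where((r>.3)&(r<.8),255,im[...,2])
r=render(p,JIG,(.5835,.1774,.0168),.024);im[...,0]=np.where((r>.3)&(r<.8),255,im[...,0])
save('bov',cv2.resize(im[170:300,180:340],None,fx=5,fy=4.6,interpolation=0)[:598])
E
```

```text
60 166 407 [ 0.5389 -0.0137  0.019 ] [ 0.6382 -0.0117  0.0189]
120 171 179 [ 0.5399 -0.0377  0.02  ] [ 0.5429 -0.0377  0.0185]
180 176 397 [ 0.5401 -0.0642  0.0182] [ 0.6393 -0.0621  0.019 ]
210 178 395 [ 0.5401 -0.0784  0.0177] [ 0.6394 -0.0757  0.0202]
top wood x-range [0.50562575 0.64498924] y max 0.030975495285286845 z 0.018316783372319456
rim x [0.55384812 0.62630995] y [-0.06186241  0.0076404 ]
```

View pics/bov.png

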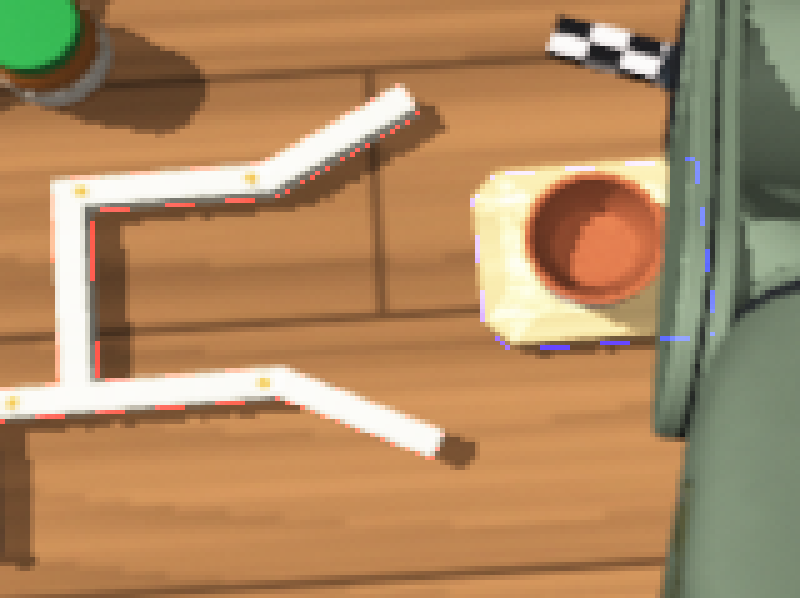

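The board is aligned to the jig axis within about 2 mm and the bowl is centred. I push straight along the jig axis, edging slightly to -x.

Call:
{"fn": "send_rows", "kwargs": {"targets": [[0, 0.1, 0, 0, 0, 0, 0.3], [-0.01, 0.2, 0, 0, 0, 0, 0.3], [-0.01, 0.3, 0, 0, 0, 0, 0.3], [-0.01, 0.3, 0, 0, 0, 0, 0.3], [-0.01, 0.3, 0, 0, 0, 0, 0.3], [-0.01, 0.3, 0, 0, 0, 0, 0.3], [-0.01, 0.3, 0, 0, 0, 0, 0.3], [-0.01, 0.3, 0, 0, 0, 0, 0.3]]}}

```text
time: 8.95
position: [0.588, -0.0845, 0.012]
eef_rot: [[1.0, 0.018, 0.0], [0.018, -1.0, -0.0], [0.0, 0.0, -1.0]]
contact_force: [0.6, -2.9, 0.1]
finger_gap: 0.0637
```

Call:
{"fn": "send_rows", "kwargs": {"targets": [[-0.01, 0.3, 0, 0, 0, 0, 0.3], [-0.01, 0.3, 0, 0, 0, 0, 0.3], [-0.01, 0.3, 0, 0, 0, 0, 0.3], [-0.01, 0.3, 0, 0, 0, 0, 0.3], [-0.01, 0.3, 0, 0, 0, 0, 0.3], [-0.01, 0.3, 0, 0, 0, 0, 0.3], [-0.01, 0.3, 0, 0, 0, 0, 0.3], [-0.01, 0.3, 0, 0, 0, 0, 0.3]]}}

```text
time: 9.75
position: [0.5873, -0.0605, 0.012]
eef_rot: [[1.0, 0.018, 0.0], [0.018, -1.0, -0.0], [0.0, 0.0, -1.0]]
contact_force: [-0.1, -2.3, 0.4]
finger_gap: 0.0635
```

Call:
{"fn": "send_rows", "kwargs": {"targets": [[-0.01, 0.3, 0, 0, 0, 0, 0.3], [-0.01, 0.3, 0, 0, 0, 0, 0.3], [-0.01, 0.3, 0, 0, 0, 0, 0.3], [-0.01, 0.3, 0, 0, 0, 0, 0.3], [-0.01, 0.3, 0, 0, 0, 0, 0.3], [-0.01, 0.3, 0, 0, 0, 0, 0.3], [-0.01, 0.3, 0, 0, 0, 0, 0.3], [-0.01, 0.3, 0, 0, 0, 0, 0.3]]}}

```text
time: 10.55
position: [0.5865, -0.0365, 0.012]
eef_rot: [[1.0, 0.018, 0.0], [0.018, -1.0, -0.0], [0.0, 0.0, -1.0]]
contact_force: [0.6, -3.7, 1.1]
finger_gap: 0.0636
```

Call:
{"fn": "send_rows", "kwargs": {"targets": [[-0.01, 0.3, 0, 0, 0, 0, 0.3], [-0.01, 0.3, 0, 0, 0, 0, 0.3], [-0.01, 0.3, 0, 0, 0, 0, 0.3], [-0.01, 0.3, 0, 0, 0, 0, 0.3], [-0.01, 0.3, 0, 0, 0, 0, 0.3], [-0.01, 0.3, 0, 0, 0, 0, 0.3], [-0.01, 0.2, 0, 0, 0, 0, 0.3], [0, 0.1, 0, 0, 0, 0, 0.3]]}}

```text
time: 11.35
position: [0.5857, -0.0155, 0.012]
eef_rot: [[1.0, 0.018, 0.0], [0.018, -1.0, 0.0], [0.0, -0.0, -1.0]]
contact_force: [-0.3, -2.5, 0.7]
finger_gap: 0.064
```

```bash
cat >> h.py <<'E'
def combo(n,p,w,r=(130,320,160,400)):
    a=cv2.resize(p['image'][r[0]:r[1],r[2]:r[3]],(480,380),interpolation=2)
    b=cv2.resize(w['image'],(320,240))
    out=np.zeros((380,800,3),np.uint8); out[:,:480]=a; out[:240,480:]=b
    save(n,out)
E
python3 - <<'E'
from h import *
o,(p,w)=grab(['c','top','wrist'])
combo('ccrop',p,w)
q,C=wcloud(w,o)
hsv=cv2.cvtColor(w['image'],cv2.COLOR_RGB2HSV).astype(int)
m=(abs(C[...,2]-.02)<.006)&(hsv[...,0]>17)&(hsv[...,0]<35)&(hsv[...,2]>90)
for r in (60,180,210):
    c=np.where(m[r,100:440])[0]+100
    if len(c): print(r,c[0],c[-1],C[r,c[0]].round(4),C[r,c[-1]].round(4))
E
```

```text
t 11.35 [ 0.5857 -0.0155  0.012 ] yaw 0.0181 F [-0.3 -2.5  0.7] gap 0.064
60 166 407 [0.5357 0.0762 0.0187] [0.6353 0.0782 0.0185]
180 175 397 [0.5368 0.0259 0.019 ] [0.6364 0.0277 0.0183]
210 178 395 [0.5369 0.0114 0.0172] [0.6366 0.0139 0.0192]
```

View pics/ccrop.png

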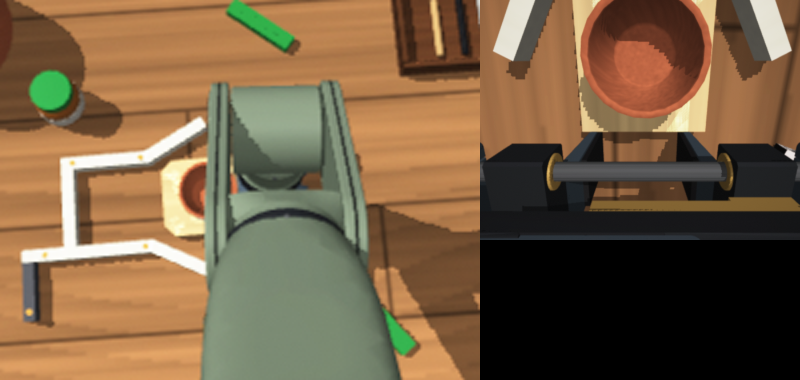

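Run:
```python
from h import *
o=robot.get_obs()
w=pickle.load(open('cwrist.pkl','rb')); q,C=wcloud(w,o)
save('cw',w['image'])
im=w['image'].astype(int)
wh=(im.min(-1)>200)&(C[...,2]>.012)
for r in (5,20,40,60,75):
    L=np.where(wh[r,:170])[0];R=np.where(wh[r,400:])[0]+400
    print(r, C[r,L[-1]].round(4) if len(L) else None, C[r,R[0]].round(4) if len(R) else None, (C[r,L[-1]]+C[r,R[0]]).round(4)[0]/2 if len(L) and len(R) else None)
# fit jig to the wrist image, white incl. shaded sides hard; use top-only
```

```text
5 [0.5092 0.0955 0.0223] [0.6579 0.0981 0.0233] 0.58355
20 [0.5075 0.0898 0.0241] [0.6611 0.0929 0.0233] 0.5843
40 [0.5029 0.0828 0.022 ] [0.6654 0.0859 0.0225] 0.5841
60 [0.4989 0.0753 0.0217] [0.6693 0.0784 0.0228] 0.58415
75 [0.4967 0.0694 0.0235] [0.6726 0.0728 0.0224] 0.58465
```

View pics/cw.png

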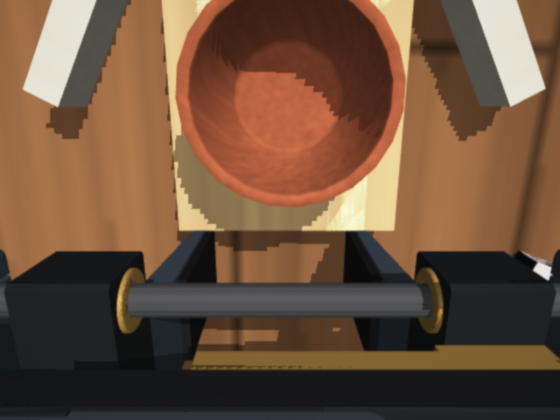

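Call:
{"fn": "send_rows", "kwargs": {"targets": [[-0.01, 0.1, 0, 0, 0, 0, 0.3], [-0.02, 0.2, 0, 0, 0, 0, 0.3], [-0.02, 0.25, 0, 0, 0, 0, 0.3], [-0.02, 0.25, 0, 0, 0, 0, 0.3], [-0.02, 0.25, 0, 0, 0, 0, 0.3], [-0.02, 0.25, 0, 0, 0, 0, 0.3], [-0.02, 0.25, 0, 0, 0, 0, 0.3], [-0.02, 0.25, 0, 0, 0, 0, 0.3]]}}

```text
time: 12.25
position: [0.5842, 0.0025, 0.012]
eef_rot: [[1.0, 0.018, 0.0], [0.018, -1.0, -0.0], [0.0, 0.0, -1.0]]
contact_force: [0.9, -3.3, 1.2]
finger_gap: 0.0637
```

Call:
{"fn": "send_rows", "kwargs": {"targets": [[-0.01, 0.25, 0, 0, 0, 0, 0.3], [0, 0.25, 0, 0, 0, 0, 0.3], [-0.01, 0.25, 0, 0, 0, 0, 0.3], [0, 0.25, 0, 0, 0, 0, 0.3], [-0.01, 0.25, 0, 0, 0, 0, 0.3], [0, 0.25, 0, 0, 0, 0, 0.3], [-0.01, 0.25, 0, 0, 0, 0, 0.3], [0, 0.25, 0, 0, 0, 0, 0.3]]}}

```text
time: 13.05
position: [0.5838, 0.0225, 0.012]
eef_rot: [[1.0, 0.018, -0.0], [0.018, -1.0, -0.0], [-0.0, 0.0, -1.0]]
contact_force: [0.4, -3.1, 0.9]
finger_gap: 0.0637
```

Call:
{"fn": "send_rows", "kwargs": {"targets": [[-0.01, 0.25, 0, 0, 0, 0, 0.3], [0, 0.25, 0, 0, 0, 0, 0.3], [-0.01, 0.25, 0, 0, 0, 0, 0.3], [0, 0.25, 0, 0, 0, 0, 0.3], [-0.01, 0.25, 0, 0, 0, 0, 0.3], [0, 0.25, 0, 0, 0, 0, 0.3], [-0.01, 0.25, 0, 0, 0, 0, 0.3], [0, 0.25, 0, 0, 0, 0, 0.3]]}}

```text
time: 13.85
position: [0.5834, 0.0425, 0.012]
eef_rot: [[1.0, 0.018, -0.0], [0.018, -1.0, -0.0], [-0.0, 0.0, -1.0]]
contact_force: [-0.7, -2.6, 0.9]
finger_gap: 0.064
```

Call:
{"fn": "send_rows", "kwargs": {"targets": [[-0.01, 0.25, 0, 0, 0, 0, 0.3], [0, 0.25, 0, 0, 0, 0, 0.3], [-0.01, 0.25, 0, 0, 0, 0, 0.3], [0, 0.25, 0, 0, 0, 0, 0.3], [-0.01, 0.25, 0, 0, 0, 0, 0.3], [0, 0.25, 0, 0, 0, 0, 0.3], [-0.01, 0.25, 0, 0, 0, 0, 0.3], [0, 0.25, 0, 0, 0, 0, 0.3]]}}

```text
time: 14.65
position: [0.583, 0.0625, 0.012]
eef_rot: [[1.0, 0.018, 0.0], [0.018, -1.0, -0.0], [0.0, 0.0, -1.0]]
contact_force: [0.2, -3.8, 0.8]
finger_gap: 0.0638
```

Call:
{"fn": "send_rows", "kwargs": {"targets": [[-0.01, 0.25, 0, 0, 0, 0, 0.3], [0, 0.25, 0, 0, 0, 0, 0.3], [-0.01, 0.25, 0, 0, 0, 0, 0.3], [0, 0.25, 0, 0, 0, 0, 0.3], [-0.01, 0.25, 0, 0, 0, 0, 0.3], [0, 0.25, 0, 0, 0, 0, 0.3], [-0.01, 0.25, 0, 0, 0, 0, 0.3], [0, 0.2, 0, 0, 0, 0, 0.3]]}}

```text
time: 15.45
position: [0.5826, 0.082, 0.012]
eef_rot: [[1.0, 0.018, -0.0], [0.018, -1.0, -0.0], [-0.0, 0.0, -1.0]]
contact_force: [0.3, -3.4, 0.8]
finger_gap: 0.0637
```

Call:
{"fn": "send_rows", "kwargs": {"targets": [[0, 0.15, 0, 0, 0, 0, 0.3], [0, 0.15, 0, 0, 0, 0, 0.3], [0, 0.15, 0, 0, 0, 0, 0.3], [-0.01, 0.15, 0, 0, 0, 0, 0.3], [0, 0.15, 0, 0, 0, 0, 0.3], [0, 0.15, 0, 0, 0, 0, 0.3], [-0.01, 0.15, 0, 0, 0, 0, 0.3], [0, 0.15, 0, 0, 0, 0, 0.3]]}}

```text
time: 16.25
position: [0.5825, 0.0939, 0.012]
eef_rot: [[1.0, 0.018, 0.0], [0.018, -1.0, 0.0], [0.0, -0.0, -1.0]]
contact_force: [0.4, -3.5, 1.1]
finger_gap: 0.0643
```

Run:
```python
from h import *
o,(p,w)=grab(['d','scene','wrist'])
combo('dcrop',p,w,(170,320,200,390))
```

```text
t 16.25 [0.5825 0.0939 0.012 ] yaw 0.0179 F [ 0.4 -3.5  1.1] gap 0.0643
```

View pics/dcrop.png

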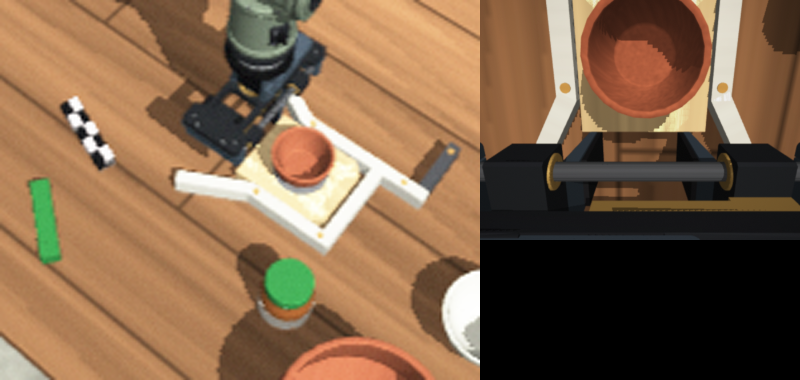

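The board is in the channel with the bowl centred. I go slowly to the back stop and watch the force.

Call:
{"fn": "send_rows", "kwargs": {"targets": [[0, 0.1, 0, 0, 0, 0, 0.3], [0, 0.1, 0, 0, 0, 0, 0.3], [0, 0.1, 0, 0, 0, 0, 0.3], [0, 0.1, 0, 0, 0, 0, 0.3], [0, 0.1, 0, 0, 0, 0, 0.3]]}}

```text
time: 16.85
position: [0.5824, 0.0988, 0.0119]
eef_rot: [[1.0, 0.018, 0.0], [0.018, -1.0, -0.0], [0.0, 0.0, -1.0]]
contact_force: [0.3, -3.3, 0.6]
finger_gap: 0.0638
```

Call:
{"fn": "send_rows", "kwargs": {"targets": [[0, 0.05, 0, 0, 0, 0, 0.3], [0, 0.05, 0, 0, 0, 0, 0.3], [0, 0.05, 0, 0, 0, 0, 0.3], [0, 0.05, 0, 0, 0, 0, 0.3]]}}

```text
time: 17.25
position: [0.5825, 0.1003, 0.012]
eef_rot: [[1.0, 0.018, 0.0], [0.018, -1.0, -0.001], [0.0, 0.001, -1.0]]
contact_force: [0.5, -6.4, 1.8]
finger_gap: 0.0639
```

Call:
{"fn": "send_rows", "kwargs": {"targets": [[0, 0.05, 0, 0, 0, 0, 0.3], [0, 0.05, 0, 0, 0, 0, 0.3], [0, 0, 0, 0, 0, 0, 0.3]]}}

```text
time: 17.55
position: [0.5825, 0.1003, 0.012]
eef_rot: [[1.0, 0.019, -0.0], [0.019, -1.0, -0.002], [-0.0, 0.002, -1.0]]
contact_force: [-0.9, -9.3, 1.3]
finger_gap: 0.0637
```

Call:
{"fn": "send_rows", "kwargs": {"targets": [[0, 0.07, 0, 0, 0, 0, 0.3], [0, 0.07, 0, 0, 0, 0, 0.3], [0, 0, 0, 0, 0, 0, 0.3]]}}

```text
time: 17.85
position: [0.5826, 0.1004, 0.0121]
eef_rot: [[1.0, 0.02, 0.0], [0.02, -1.0, -0.004], [-0.0, 0.004, -1.0]]
contact_force: [0.2, -12.4, 2.0]
finger_gap: 0.0636
```

Run:
```python
from h import *
o,(p,w)=grab(['e','scene','wrist'])
combo('ecrop',p,w,(200,290,270,384))
```

```text
t 17.85 [0.5826 0.1004 0.0121] yaw 0.0197 F [  0.2 -12.4   2. ] gap 0.0636
```

View pics/ecrop.png

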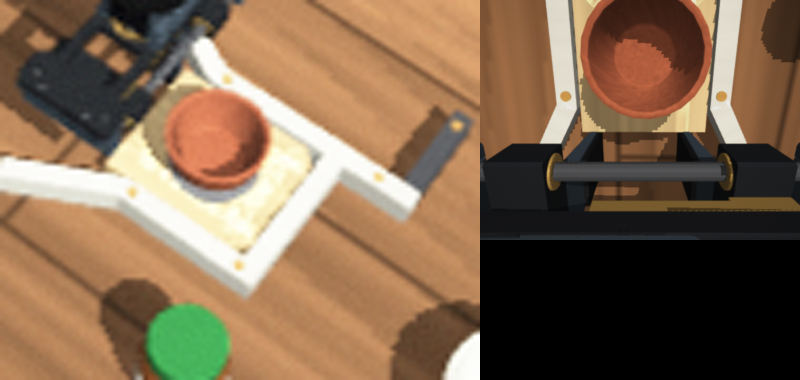

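The force climbed to 12 N with no further motion, and the scene view shows the nose against the back stop with the bowl standing centred. I back off, rise, and head for the bar.

Call:
{"fn": "send_rows", "kwargs": {"targets": [[0, -0.2, 0, 0, 0, 0, 0.3], [0, -0.4, 0, 0, 0, 0, 0.3], [0, -1, 0, 0, 0, 0, 0.3], [0, -2, 0, 0, 0, 0, 0.3], [0, -2, 1, 0, 0, 0, 0.3], [0, -1, 4, 0, 0, 0, 0.3], [0, 0, 4, 0, 0, 0, 0.4], [1, -1, 4, 0, 0, 0, 0.5]]}}

```text
time: 18.75
position: [0.5912, 0.0275, 0.1431]
eef_rot: [[1.0, 0.018, -0.002], [0.018, -1.0, 0.001], [-0.002, -0.001, -1.0]]
contact_force: [0.6, -0.1, -0.0]
finger_gap: 0.051
```

Call:
{"fn": "send_rows", "kwargs": {"targets": [[2, -2, 1, 0, 0, -0.061, 0.5], [2, -2, 0, 0, 0, -0.061, 0.5], [2, -2, 0, 0, 0, -0.061, 0.5], [2, -1, 0, 0, 0, -0.061, 0.5], [2, -1, 0, 0, 0, -0.061, 0.5], [1, 0, 0, 0, 0, -0.061, 0.5], [0, 0, 0, 0, 0, 0, 0.5], [0, 0, 0, 0, 0, 0, 0.5]]}}

```text
time: 19.55
position: [0.7019, -0.0527, 0.1515]
eef_rot: [[0.941, -0.34, -0.001], [-0.34, -0.941, 0.001], [-0.001, -0.0, -1.0]]
contact_force: [0.5, -0.8, -0.9]
finger_gap: 0.0459
```

Run:
```python
from h import *
o,(p,w)=grab(['f','scene','wrist'])
combo('fcrop',p,w,(180,310,230,394))
q,C=wcloud(w,o)
hsv=cv2.cvtColor(w['image'],cv2.COLOR_RGB2HSV).astype(int)
im=w['image'].astype(int)
near=(np.hypot(C[...,0]-.703,C[...,1]+.065)<.065)&(C[...,2]>.008)&(C[...,2]<.022)
print(near.sum())
pts=C[near][:,:2].astype('f4'); print(cv2.minAreaRect(pts*1000))
print(fit(q,near,BAR,.016,(.703,-.065,-.348)))
p0=p;H=p['image']
C2,_=cloud(p);hs=cv2.cvtColor(p['image'],cv2.COLOR_RGB2HSV).astype(int)
n=np.hypot(C2[...,0]-.583,C2[...,1]-.177)<.1
bowl=n&(((hs[...,1]>130)&(hs[...,0]<14)&(C2[...,2]>.02))|(C2[...,2]>.03))
bm=n&(hs[...,0]>15)&(hs[...,0]<35)&(C2[...,2]>.010)&(hs[...,1]>60)|bowl
ign=cv2.dilate(bowl.astype(np.uint8),np.ones((5,5)))>0
print('board',fit(p,bm,BOARD,.02,(.583,.175,.017),ign))
rim=n&(C2[...,2]>.052)&(C2[...,2]<.066)&bowl;print('rim c',(np.percentile(C2[rim][:,0],[1,99])),np.percentile(C2[rim][:,1],[1,99]))
```

```text
t 19.55 [ 0.7019 -0.0527  0.1515] yaw -0.3467 F [ 0.5 -0.8 -0.9] gap 0.0459
2933
((704.0667724609375, -63.089534759521484), (100.16472625732422, 22.58375358581543), 70.13016510009766)
(array([ 0.70415908, -0.06316108, -0.3430841 ]), np.float64(20.546606063842773), np.int64(2933))
board (array([0.5612542 , 0.17321562, 0.13260624]), np.float64(333.0423583984375), np.int64(691))
rim c [0.54777848 0.62146798] [0.14097337 0.21360416]
```

View pics/fcrop.png

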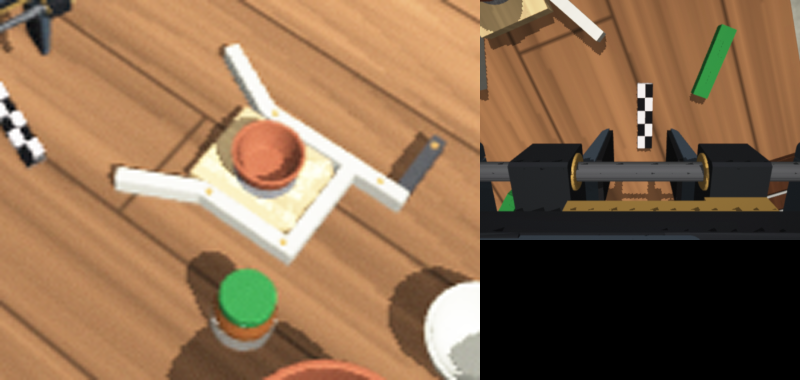

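The wrist fit gives the bar at (0.704, -0.063) with yaw -0.345. The bowl rim centre at (0.585, 0.177) matches nest_home. I go down and grip.

Call:
{"fn": "send_rows", "kwargs": {"targets": [[0.1, -0.5, -4, 0, 0, 0, 0.5], [0.1, -0.5, -4, 0, 0, 0, 0.5], [0, 0, -3, 0, 0, 0, 0.5], [0, 0, -2.2, 0, 0, 0, 0.5], [0, 0, -1, 0, 0, 0, 0.5], [0, 0, -0.5, 0, 0, 0, 0.5], [0, 0, 0, 0, 0, 0, 0.5]]}}

```text
time: 20.35
position: [0.7046, -0.0627, 0.0054]
eef_rot: [[0.94, -0.341, 0.001], [-0.341, -0.94, -0.0], [0.001, -0.0, -1.0]]
contact_force: [0.8, -0.5, -0.1]
finger_gap: 0.0457
```

Call:
{"fn": "send_rows", "kwargs": {"targets": [[0, 0, 0, 0, 0, 0, 0.7], [0, 0, 0, 0, 0, 0, 0.85], [0, 0, 0, 0, 0, 0, 0.9], [0, 0, 0, 0, 0, 0, 0.9], [0, 0, 0, 0, 0, 0, 0.9]]}}

```text
time: 20.85
position: [0.7051, -0.0629, 0.006]
eef_rot: [[0.94, -0.341, 0.002], [-0.341, -0.94, -0.0], [0.002, -0.0, -1.0]]
contact_force: [-0.7, 0.1, 3.7]
finger_gap: 0.0215
```

Gripped, with a gap of 21.5 mm. I lift and carry the bar high to the corner.

Call:
{"fn": "send_rows", "kwargs": {"targets": [[0, 0, 0.5, 0, 0, 0, 1], [0, 0, 2, 0, 0, 0, 1], [0, 0, 4, 0, 0, 0, 1], [0, 0, 4, 0, 0, 0, 1], [0, 0, 3, 0, 0, 0, 1], [0, 0, 1, 0, 0, 0, 1]]}}

```text
time: 21.45
position: [0.7062, -0.063, 0.1542]
eef_rot: [[0.94, -0.341, 0.007], [-0.341, -0.94, -0.001], [0.007, -0.002, -1.0]]
contact_force: [0.8, 0.3, -0.1]
finger_gap: 0.0221
```

Call:
{"fn": "send_rows", "kwargs": {"targets": [[-2.9, 3.7, 0, 0, 0, 0.045, 1], [-2.9, 3.7, 0, 0, 0, 0.045, 1], [-2.9, 3.7, 0, 0, 0, 0.045, 1], [-2.9, 3.7, 0, 0, 0, 0.045, 1], [-2.9, 3.7, 0, 0, 0, 0.045, 1], [-2.9, 3.7, 0, 0, 0, 0.045, 1], [-2.9, 3.7, 0, 0, 0, 0.045, 1], [-2.6, 3.2, 0, 0, 0, 0.045, 1]]}}

```text
time: 22.25
position: [0.473, 0.2292, 0.1486]
eef_rot: [[1.0, 0.014, -0.003], [0.014, -1.0, -0.001], [-0.003, 0.001, -1.0]]
contact_force: [0.3, 0.4, -0.8]
finger_gap: 0.022
```

Call:
{"fn": "send_rows", "kwargs": {"targets": [[0, 0, 0, 0, 0, 0, 1], [0, 0, 0, 0, 0, 0, 1]]}}

```text
time: 22.45
position: [0.4746, 0.2283, 0.1491]
eef_rot: [[1.0, 0.014, -0.001], [0.014, -1.0, -0.001], [-0.001, 0.001, -1.0]]
contact_force: [-0.3, 0.4, -0.5]
finger_gap: 0.0219
```

Run:
```python
from h import *
o,(p,w)=grab(['g','scene','wrist'])
combo('gcrop',p,w,(180,310,270,434))
q,C=wcloud(w,o); save('gw',w['image'])
```

```text
t 22.45 [0.4746 0.2283 0.1491] yaw 0.0139 F [-0.3  0.4 -0.5] gap 0.0219
```

View pics/gcrop.png

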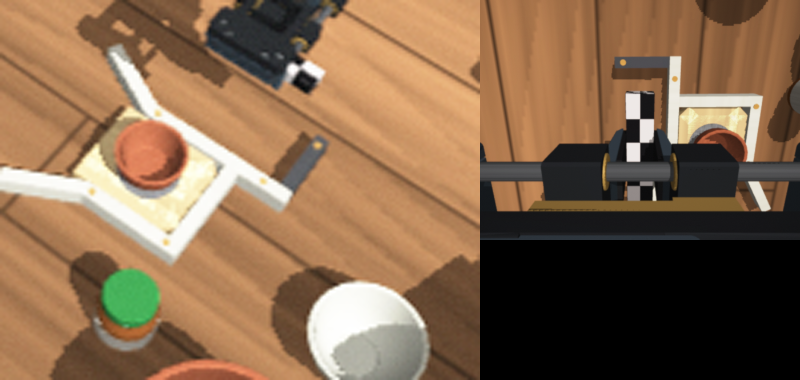

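View pics/gw.png

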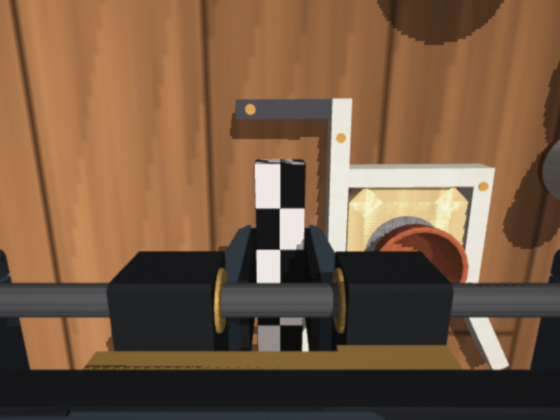

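The wrist view shows the bar gripped (centre about column 280), the rail's outer edge at about column 330, and the fence's near edge at about row 120. I check those positions by depth.

Run:
```python
from h import *
o=robot.get_obs();w=pickle.load(open('gwrist.pkl','rb'));q,C=wcloud(w,o)
im=w['image'].astype(int); wh=(im.min(-1)>190)
for r in (125,150,180,210):
    c=np.where(wh[r,318:350])[0]+318; print('rail',r,c[0],C[r,c[0]+1].round(4))
for c in (240,265,290,315):
    col=C[95:125,c]; hi=np.where(col[:,2]>.012)[0]; print('fence',c,95+hi[-1],col[hi[-1]].round(4),'top z',np.median(col[hi][:,2]).round(4))
m=(abs(C[...,0]-.475)<.02)&(C[...,2]>.13)&(C[...,2]<.175); r,c=np.where(m[:225]); 
print('bar end y',np.percentile(C[:225][m[:225]][:,1],[98,100]),np.median(C[:225][m[:225]][:,2]))
```

```text
rail 125 332 [0.5156 0.2871 0.0231]
rail 150 331 [0.5159 0.2676 0.0227]
rail 180 331 [0.5171 0.2432 0.0228]
rail 210 330 [0.5175 0.2178 0.0231]
fence 240 118 [0.4429 0.2916 0.0232] top z 0.0224
fence 265 118 [0.4623 0.2918 0.0232] top z 0.0227
fence 290 118 [0.4818 0.2921 0.0231] top z 0.023
fence 315 118 [0.5014 0.2923 0.0229] top z 0.023
bar end y [0.27735494 0.27761407] 0.1581678248161949
```

Call:
{"fn": "send_rows", "kwargs": {"targets": [[0.5, 0, -4, 0, 0, 0.003, 1], [0, 0, -4, 0, 0, 0, 1], [0, 0, -3, 0, 0, 0, 1], [0, 0, -2, 0, 0, 0, 1], [0, 0, -0.8, 0, 0, 0, 1], [0, 0, -0.3, 0, 0, 0, 1], [0, 0.4, 0, 0, 0, 0, 1], [0, 0.4, 0, 0, 0, 0, 1]]}}

```text
time: 23.35
position: [0.4816, 0.2366, 0.0101]
eef_rot: [[1.0, 0.014, 0.002], [0.014, -1.0, 0.001], [0.002, -0.001, -1.0]]
contact_force: [-0.3, 0.0, 0.2]
finger_gap: 0.0212
```

Call:
{"fn": "send_rows", "kwargs": {"targets": [[0, 0.3, 0, 0, 0, 0, 1], [0, 0.2, 0, 0, 0, 0, 1], [0, 0.1, 0, 0, 0, 0, 1], [0, 0, 0, 0, 0, 0, 1]]}}

```text
time: 23.75
position: [0.4806, 0.242, 0.0093]
eef_rot: [[1.0, 0.016, 0.001], [0.016, -1.0, -0.0], [0.001, 0.0, -1.0]]
contact_force: [-0.1, -1.9, -0.3]
finger_gap: 0.022
```

Call:
{"fn": "send_rows", "kwargs": {"targets": [[0, 0, -0.2, 0, 0, 0, 1], [0, 0.05, -0.15, 0, 0, 0, 1], [0, 0.05, 0, 0, 0, 0, 1], [0, 0, 0, 0, 0, 0, 1]]}}

```text
time: 24.15
position: [0.4803, 0.2421, 0.0059]
eef_rot: [[1.0, 0.016, -0.0], [0.016, -1.0, -0.002], [-0.0, 0.002, -1.0]]
contact_force: [-1.5, -6.9, 7.6]
finger_gap: 0.0219
```

Call:
{"fn": "send_rows", "kwargs": {"targets": [[0, 0, 0, 0, 0, 0, 0.8], [0, 0, 0, 0, 0, 0, 0.65], [0, 0, 0, 0, 0, 0, 0.65], [0, 0, 1.5, 0, 0, 0, 0.65], [0, 0, 3, 0, 0, 0, 0.65], [-1.5, 0, 1, 0, 0, 0, 1], [-2.2, 0, 0, 0, 0, 0, 1], [0, 0, 0, 0, 0, 0, 1]]}}

```text
time: 24.95
position: [0.4396, 0.2426, 0.06]
eef_rot: [[1.0, 0.016, -0.004], [0.016, -1.0, -0.001], [-0.004, 0.001, -1.0]]
contact_force: [-0.1, 0.2, -1.7]
finger_gap: 0.0107
```

Run:
```python
from h import *
o,(p,w)=grab(['i','scene','wrist'])
combo('icrop',p,w,(180,310,270,434))
q,C=wcloud(w,o)
m=(abs(C[...,0]-.485)<.028)&(C[...,2]>.008)&(C[...,2]<.021)&(C[...,1]<.294)
m[225:]=False
print(m.sum(),cv2.minAreaRect((C[m][:,:2]*1000).astype('f4')))
save('iw',w['image'])
```

```text
t 24.95 [0.4396 0.2426 0.06  ] yaw 0.0161 F [-0.1  0.2 -1.7] gap 0.0107
3284 ((487.1846008300781, 269.60009765625), (51.13423156738281, 47.884822845458984), 1.1834458112716675)
```

View pics/icrop.png

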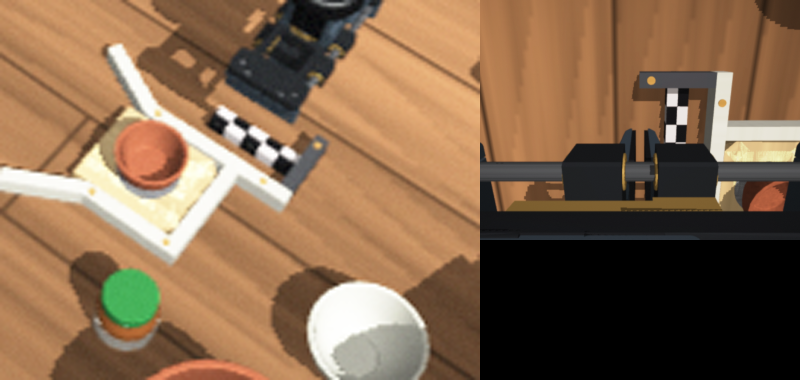

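The bar stands square to the fence, face up. I descend beside it and push it to the rail with the closed fingers.

Call:
{"fn": "send_rows", "kwargs": {"targets": [[0, 0, -2, 0, 0, 0, 1], [0, 0, -2, 0, 0, 0, 1], [0, 0, -1, 0, 0, 0, 1], [0, 0, -0.2, 0, 0, 0, 1], [0.5, 0, 0, 0, 0, 0, 1], [0.4, 0, 0, 0, 0, 0, 1], [0.3, 0, 0, 0, 0, 0, 1], [0.3, 0, 0, 0, 0, 0, 1]]}}

```text
time: 25.85
position: [0.4593, 0.2434, 0.009]
eef_rot: [[1.0, 0.015, 0.001], [0.015, -1.0, 0.001], [0.001, -0.001, -1.0]]
contact_force: [0.1, -0.5, 0.2]
finger_gap: 0.0005
```

Call:
{"fn": "send_rows", "kwargs": {"targets": [[0.3, 0, 0, 0, 0, 0, 1], [0.3, 0, 0, 0, 0, 0, 1], [0.3, 0, 0, 0, 0, 0, 1], [0.3, 0, 0, 0, 0, 0, 1], [0.3, 0, 0, 0, 0, 0, 1], [0.3, 0, 0, 0, 0, 0, 1], [0.1, 0, 0, 0, 0, 0, 1]]}}

```text
time: 26.55
position: [0.478, 0.2432, 0.0084]
eef_rot: [[1.0, 0.015, 0.0], [0.015, -1.0, 0.0], [0.0, -0.0, -1.0]]
contact_force: [-1.1, 1.1, 0.7]
finger_gap: 0.0007
```

Call:
{"fn": "send_rows", "kwargs": {"targets": [[0.1, 0, 0, 0, 0, 0, 1], [0.1, 0, 0, 0, 0, 0, 1], [0.1, 0, 0, 0, 0, 0, 1], [0, 0, 0, 0, 0, 0, 1]]}}

```text
time: 26.95
position: [0.4807, 0.2432, 0.0085]
eef_rot: [[1.0, 0.015, 0.0], [0.015, -1.0, 0.0], [0.0, -0.0, -1.0]]
contact_force: [-0.2, -0.5, -0.7]
finger_gap: 0.0001
```

Call:
{"fn": "send_rows", "kwargs": {"targets": [[0.1, 0, 0, 0, 0, 0, 1], [0.1, 0, 0, 0, 0, 0, 1], [0.1, 0, 0, 0, 0, 0, 1], [0, 0, 0, 0, 0, 0, 1]]}}

```text
time: 27.35
position: [0.4837, 0.2432, 0.0085]
eef_rot: [[1.0, 0.015, 0.0], [0.015, -1.0, 0.0], [0.0, -0.0, -1.0]]
contact_force: [0.6, 0.6, 0.1]
finger_gap: 0.0005
```

Run:
```python
from h import *
o,(p,w)=grab(['j','scene','wrist'])
combo('jcrop',p,w,(200,290,310,424))
```

```text
t 27.35 [0.4837 0.2432 0.0085] yaw 0.015 F [0.6 0.6 0.1] gap 0.0005
```

View pics/jcrop.png

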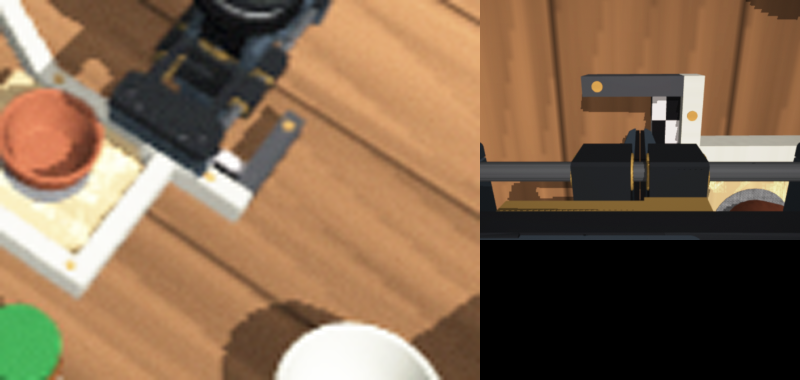

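Call:
{"fn": "send_rows", "kwargs": {"targets": [[0.1, 0, 0, 0, 0, 0, 1], [0.1, 0, 0, 0, 0, 0, 1], [0, 0, 0, 0, 0, 0, 1]]}}

```text
time: 27.75
position: [0.4845, 0.2431, 0.0084]
eef_rot: [[1.0, 0.015, -0.002], [0.015, -1.0, -0.0], [-0.002, 0.0, -1.0]]
contact_force: [-3.5, 0.9, 3.0]
finger_gap: 0.0002
```

Call:
{"fn": "send_rows", "kwargs": {"targets": [[0.1, 0, 0, 0, 0, 0, 1], [0.1, 0, 0, 0, 0, 0, 1], [0, 0, 0, 0, 0, 0, 1]]}}

```text
time: 28.05
position: [0.4846, 0.243, 0.0084]
eef_rot: [[1.0, 0.014, -0.006], [0.014, -1.0, -0.001], [-0.006, 0.001, -1.0]]
contact_force: [-8.3, 1.0, 5.7]
finger_gap: 0.0008
```

The bar is now against the rail (8 N). I back off, rise, and look.

Call:
{"fn": "send_rows", "kwargs": {"targets": [[-0.4, 0, 0, 0, 0, 0, 1], [-0.8, 0, 0, 0, 0, 0, 1], [-0.5, -0.5, 3, 0, 0, 0, 1], [0, -3.5, 3, 0, 0, 0, 1], [1.5, -3.8, 0, 0, 0, 0, 1], [1.6, 0, 0, 0, 0, 0, 1], [0, 0, 0, 0, 0, 0, 1]]}}

```text
time: 28.75
position: [0.5038, 0.1645, 0.0691]
eef_rot: [[1.0, 0.013, 0.004], [0.013, -1.0, 0.001], [0.004, -0.001, -1.0]]
contact_force: [-0.5, 0.3, 0.4]
finger_gap: 0.0003
```

Run:
```python
from h import *
o,(p,w)=grab(['k','scene','wrist'])
save('kw',w['image'])
q,C=wcloud(w,o); im=w['image'].astype(int)
for c in range(240,340,8): print(c,C[100,c].round(4),im[100,c])
```

```text
t 28.75 [0.5038 0.1645 0.0691] yaw 0.0128 F [-0.5  0.3  0.4] gap 0.0003
240 [ 0.4769  0.2418 -0.0014] [152 104  66]
248 [ 0.482   0.2419 -0.0006] [153 104  67]
256 [ 0.4869  0.2419 -0.001 ] [150 102  66]
264 [ 0.4919  0.242  -0.0007] [77 52 33]
272 [0.4972 0.2419 0.0145] [230 224 220]
280 [0.5018 0.242  0.016 ] [230 224 220]
288 [0.5065 0.242  0.015 ] [34 32 32]
296 [0.5112 0.2421 0.0149] [23 23 24]
304 [0.5158 0.2422 0.0153] [20 19 20]
312 [0.5198 0.2421 0.023 ] [229 226 211]
320 [0.5242 0.2422 0.0235] [228 226 211]
328 [0.5288 0.2423 0.023 ] [229 225 211]
336 [0.5332 0.2423 0.0238] [227 223 209]
```

View pics/kw.png

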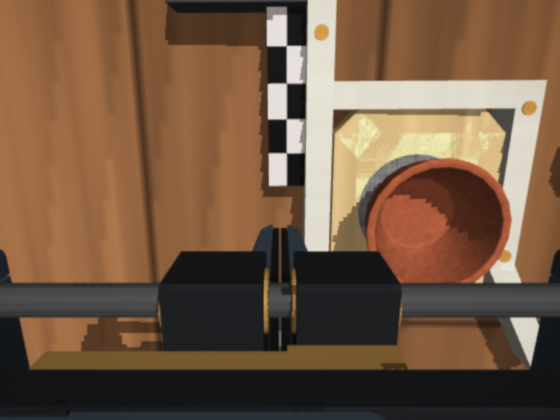

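The bar lies along the rail and up to the fence. I give it a gentle +y nudge on its near end to seat it against the fence.

Call:
{"fn": "send_rows", "kwargs": {"targets": [[0, 0, -3, 0, 0, 0, 1], [0, 0, -2, 0, 0, 0, 1], [0, 0, -0.8, 0, 0, 0, 1], [0, 0, 0, 0, 0, 0, 1], [0, 0.3, 0, 0, 0, 0, 1], [0, 0.3, 0, 0, 0, 0, 1], [0, 0.2, 0, 0, 0, 0, 1], [0, 0, 0, 0, 0, 0, 1]]}}

```text
time: 29.65
position: [0.5019, 0.1736, 0.0111]
eef_rot: [[1.0, 0.015, 0.001], [0.015, -1.0, 0.0], [0.001, -0.0, -1.0]]
contact_force: [-0.0, 0.7, -0.0]
finger_gap: 0.0002
```

Call:
{"fn": "send_rows", "kwargs": {"targets": [[0, 0.1, 0, 0, 0, 0, 1], [0, 0.1, 0, 0, 0, 0, 1], [0, 0.1, 0, 0, 0, 0, 1], [0, 0, 0, 0, 0, 0, 1]]}}

```text
time: 30.05
position: [0.5018, 0.174, 0.011]
eef_rot: [[1.0, 0.017, 0.0], [0.017, -1.0, -0.004], [0.0, 0.004, -1.0]]
contact_force: [1.0, -10.2, 4.5]
finger_gap: 0.0006
```

Call:
{"fn": "send_rows", "kwargs": {"targets": [[0, -0.4, 0, 0, 0, 0, 1], [-0.3, -0.8, 0, 0, 0, 0, 1], [0, 0, 3, 0, 0, 0, 1], [-2, 0, 3, 0, 0, 0, 1], [-3, 0, 3, 0, 0, 0, 1], [-1, 1, 0, 0, 0, 0, 1], [0, 0, 0, 0, 0, 0, 1]]}}

```text
time: 30.75
position: [0.4373, 0.1748, 0.1008]
eef_rot: [[1.0, 0.016, 0.001], [0.016, -1.0, 0.001], [0.001, -0.001, -1.0]]
contact_force: [-0.4, -0.4, 0.0]
finger_gap: 0.0006
```

Run:
```python
from h import *
o,(p,w)=grab(['m','scene','wrist'])
save('mw',w['image']); combo('mcrop',p,w,(195,285,285,399))
q,C=wcloud(w,o)
im=w['image'].astype(int)
m=(abs(C[...,2]-.0155)<.0035)&(C[...,0]>.48)&(C[...,0]<.522)&(C[...,1]>.18)&(C[...,1]<.294)
m=cv2.morphologyEx(m.astype(np.uint8),cv2.MORPH_OPEN,np.ones((3,3)))>0
r=cv2.minAreaRect((C[m][:,:2]*1000).astype('f4')); print(m.sum(),r)
```

```text
t 30.75 [0.4373 0.1748 0.1008] yaw 0.0162 F [-0.4 -0.4  0. ] gap 0.0006
5506 ((502.9311828613281, 238.19729614257812), (23.30208969116211, 109.92972564697266), 1.213301420211792)
```

View pics/mw.png

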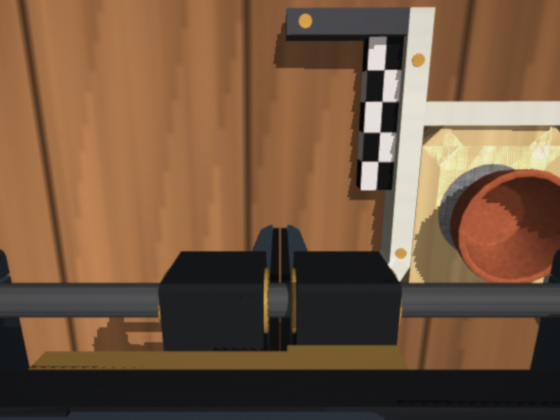

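View pics/mcrop.png

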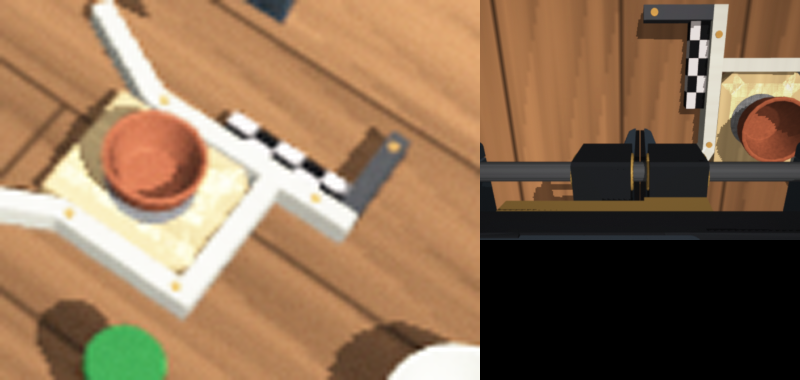

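Run:
```python
from h import *
o=robot.get_obs();w=pickle.load(open('mwrist.pkl','rb'));q,C=wcloud(w,o)
save('mz',cv2.resize(w['image'][10:210,330:450],None,fx=4,fy=3,interpolation=0)[:600])
# rail edge / bar edges by ray-plane at known heights
K=q['mtx'];T=q['pose']
def rp(u,v,z):
    d=T[:3,:3]@np.array([(u-K[0,2])/K[0,0],(v-K[1,2])/K[1,1],1]);s=(z-T[2,3])/d[2];return (T[:3,3]+s*d)[:2]
im=w['image'].astype(int)
L=[];Rr=[]
for r in range(50,186,6):
    row=C[r]; top=np.where((row[330:430,2]>.0115))[0]+330
    bl=top[0]; rail=np.where((im[r,380:430].min(-1)>190)&(C[r,380:430,2]>.0195))[0]+380
    L.append(rp(bl-.5,r,.016)); Rr.append(rp(rail[0]-.5,r,.024))
L=np.array(L);Rr=np.array(Rr)
a=np.polyfit(L[:,1],L[:,0],1);b=np.polyfit(Rr[:,1],Rr[:,0],1)
print('bar left edge slope',a[0],'rail slope',b[0])
for y in (.195,.24,.285): print(y,'rail-barleft mm',1000*(np.polyval(b,y)-np.polyval(a,y)))
print('resid',1000*np.std(L[:,0]-np.polyval(a,L[:,1])),1000*np.std(Rr[:,0]-np.polyval(b,Rr[:,1])))
```

```text
bar left edge slope -0.004695508322302964 rail slope -0.031026187830628816
0.195 rail-barleft mm 24.83428667511983
0.24 rail-barleft mm 23.649406097245084
0.285 rail-barleft mm 22.464525519370447
resid 2.9656484847919695 2.0991211666737786
```

View pics/mz.png

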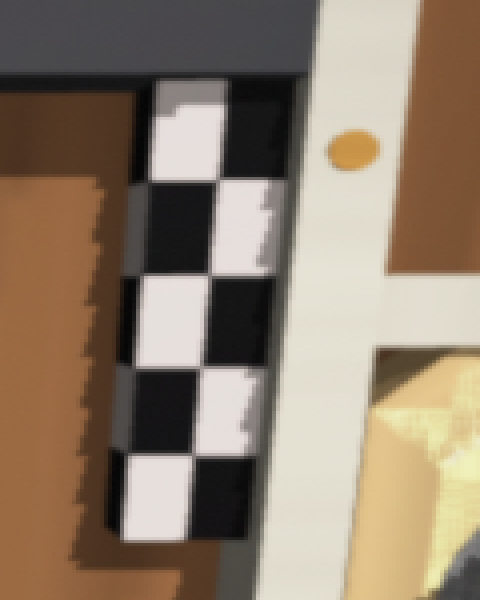

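Seen in perspective, the bar is parallel to the rail. The thin dark strip between them has the width expected of the rail's exposed 8 mm side, so the bar is flush, and its end meets the fence. I retreat to clear the cameras for final checks.

Call:
{"fn": "send_rows", "kwargs": {"targets": [[0, 0, 4, 0, 0, 0, 0.8], [-1, 2, 4, 0, 0, 0, 0.5], [-2, 4, 3, 0, 0, 0, 0.2], [-2, 4, 3, 0, 0, 0, 0], [-2, 4, 0, 0, 0, 0, 0], [-2, 4, 0, 0, 0, 0, 0], [-2, 4, 0, 0, 0, 0, 0], [-2, 4, 0, 0, 0, 0, 0]]}}

```text
time: 31.65
position: [0.3111, 0.4302, 0.2347]
eef_rot: [[1.0, 0.015, -0.001], [0.015, -1.0, -0.002], [-0.001, 0.002, -1.0]]
contact_force: [1.3, 0.6, 1.0]
finger_gap: 0.0614
```

Run:
```python
from h import *
o,(p,s)=grab(['n','top','scene'])
x,y,a=.5835,.1774,.0168
for nm,q in (('top',p),('scene',s)):
    im=q['image'];hs=cv2.cvtColor(im,cv2.COLOR_RGB2HSV).astype(int);C,_=cloud(q)
    X=C[...,0]-x;Y=C[...,1]-y
    inn=(abs(X)<.056)&(Y<.066)&(Y>-.075)
    bowl=inn&(((hs[...,1]>130)&(hs[...,0]<14)&(C[...,2]>.024))|(C[...,2]>.03))
    bm=(inn&(hs[...,0]>16)&(hs[...,0]<35)&(hs[...,2]>110)&(hs[...,1]>45)&(C[...,2]>.009))|bowl
    ign=cv2.dilate(bowl.astype(np.uint8),np.ones((5,5)))>0
    print(nm,'board',fit(q,bm,BOARD,.02,(x,y,a),ign))
    jm=(np.hypot(C[...,0]-.59,C[...,1]-.17)<.17)&(hs[...,1]<60)&(hs[...,2]>120)
    rim=bowl&(C[...,2]>.05)&(C[...,2]<.068)
    print(' rim',np.percentile(C[rim][:,0],[1,99]).mean(),np.percentile(C[rim][:,1],[1,99]).mean(), 'z',np.percentile(C[rim][:,2],[5,95]))
    for t in('bowl','board','scale_bar','sherd'):
        for r in viewer.spot_point(t,q)[:3]:
            u,v=r['point'];print('  ',t,round(r['confidence'],2),round(u*560),round(v*420))
a_=cv2.resize(p['image'][160:310,150:280],(400,462),interpolation=2)
b_=cv2.resize(s['image'][190:300,265:390],(400,352),interpolation=2)
out=np.zeros((462,800,3),np.uint8);out[:,:400]=a_;out[:352,400:]=b_;save('final',out);save('ntopf',p['image'])
```

```text
t 31.65 [0.3111 0.4302 0.2347] yaw 0.0148 F [1.3 0.6 1. ] gap 0.0614
top board (array([0.58396181, 0.1781039 , 0.01397649]), np.float64(9.871061325073242), np.int64(1577))
 rim 0.5836885727623111 0.17626948782326207 z [0.05107202 0.05880783]
   bowl 0.76 215 232
   board 0.55 221 232
   scale_bar 0.9 199 265
   scale_bar 0.66 287 146
   scale_bar 0.59 350 288
   sherd 0.81 426 261
scene board (array([0.57587249, 0.17568219, 0.01942214]), np.float64(115.39491271972656), np.int64(921))
 rim 0.5843063221028881 0.17708221351070014 z [0.0507049 0.0608392]
   bowl 0.59 322 237
   board 0.82 318 240
   board 0.29 213 135
   scale_bar 0.66 274 156
   scale_bar 0.56 351 237
   scale_bar 0.53 218 259
   sherd 0.51 214 136
```

View pics/final.png

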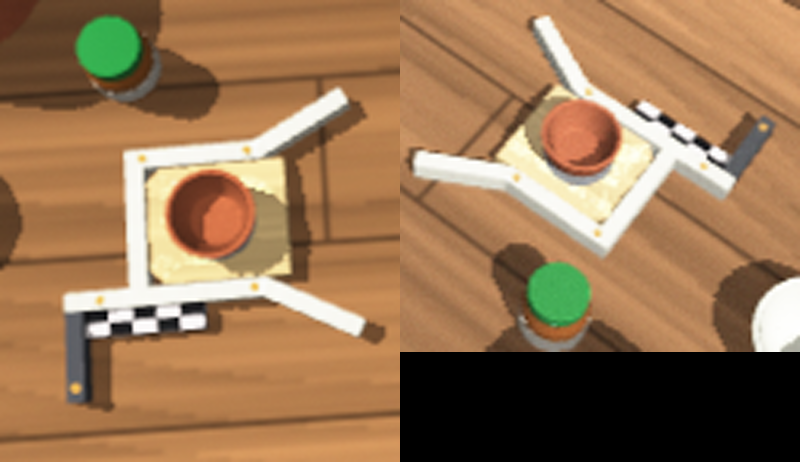

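View pics/ntopf.png

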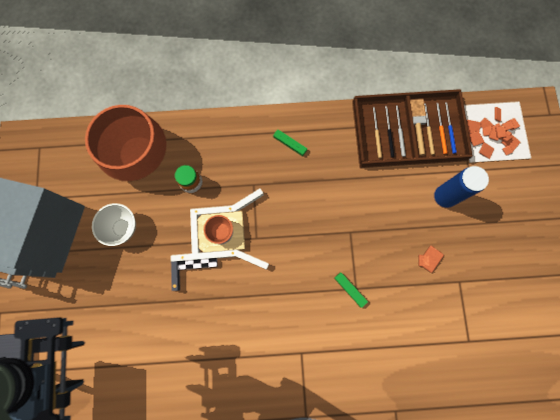

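The top view shows the board home, the bowl centred at (217,230), and the bar in the corner at (199,265). Nothing else has moved. One more numeric check on the bar's pose.

Run:
```python
from h import *
x,y,a=.5838,.1774,.0168
pred=np.array([x,y])+R2(a)@[-.0775,.065]
for nm in('top','scene'):
    q=pickle.load(open('n'+nm+'.pkl','rb')); im=q['image'].astype(int);C,_=cloud(q)
    g=cv2.cvtColor(q['image'],cv2.COLOR_RGB2GRAY).astype('f4')/255
    # chequer template fit: 5x2 pattern, both phases, max correlation at z=.016
    u,v=np.meshgrid(np.linspace(-10.5,10.5,22),np.linspace(-49.5,49.5,100))
    best=None
    for ph in(0,1):
        pat=(((u>0).astype(int)+np.floor((v+50)/20).astype(int)+ph)%2)*2-1
        def cost(s):
            w=np.stack([u.ravel(),v.ravel()],-1)/1000@R2(a+s[2]/100).T+pred+np.array(s[:2])/1000
            uv=project(q,np.c_[w,np.full(len(w),.016)]).astype('f4').reshape(100,22,2)
            G=cv2.remap(cv2.GaussianBlur(g,(0,0),.6),uv[...,0],uv[...,1],1)
            return -np.corrcoef(G.ravel(),pat.ravel())[0,1]
        r=minimize(cost,[0,0,0],method='Nelder-Mead',options=dict(initial_simplex=[[0,0,0],[3,0,0],[0,4,0],[0,0,4]]))
        if best is None or r.fun<best.fun: best=r
    print(nm,'dx dy mm',best.x[:2].round(2),'dyaw deg',round(np.degrees(best.x[2]/100),2),'corr',-best.fun)
```

```text
top dx dy mm [-0.81 -1.34] dyaw deg 0.07 corr 0.8740728760711238
scene dx dy mm [-1.55 -0.81] dyaw deg 0.0 corr 0.6750104664739288
```

Yaw is exact; the ~1 mm offsets are within calibration. I check the relative rail and fence gaps in the close wrist picture taken after the last push.

Run:
```python
from h import *
q0=pickle.load(open('mwrist.pkl','rb'))
o=dict(position=np.array([.4373,.1748,.1008]));R=np.array([[1,.0162,.001],[.0162,-1,.001],[.001,-.001,-1]]);o['eef_rot']=R
q,C=wcloud(q0,o)
g=cv2.cvtColor(q['image'],cv2.COLOR_RGB2GRAY).astype('f4')/255
def samp(P):
    uv=project(q,P).astype('f4'); return cv2.remap(g,uv[:,None,0],uv[:,None,1],1)[:,0]
a=.0168;pred=np.array([.5838,.1774])+R2(a)@[-.0775,.065]
u,v=np.meshgrid(np.linspace(-10.5,10.5,44),np.linspace(-49.5,49.5,200));best=None
for ph in(0,1):
    pat=(((u>0).astype(int)+np.floor((v+50)/20).astype(int)+ph)%2)*2-1
    def cost(s):
        w=np.stack([u.ravel(),v.ravel()],-1)/1000@R2(a+s[2]/100).T+pred+np.array(s[:2])/1000
        return -np.corrcoef(samp(np.c_[w,np.full(len(w),.016)]),pat.ravel())[0,1]
    r=minimize(cost,[0,0,0],method='Nelder-Mead',options=dict(initial_simplex=[[0,0,0],[3,0,0],[0,4,0],[0,0,4]]))
    if best is None or r.fun<best.fun: best=r
s=best.x;yaw=a+s[2]/100;c=pred+s[:2]/1000;print('bar',c,yaw,-best.fun)
# rail edge: step in brightness along bar x axis at z=.024
for v in(-45,-30,-15,0,15,30,45):
    xs=np.arange(5,25,.1);w=np.c_[xs,np.full(len(xs),v)]/1000@R2(yaw).T+c
    pr=samp(np.c_[w,np.full(len(w),.024)]);k=np.where(pr>.65)[0]; k=k[xs[k]>8]
    d=np.gradient(cv2.GaussianBlur(pr[None],(0,0),4)[0]); i=np.argmax(np.where((xs>8)&(xs<18),d,0))
    print('rail at bar-x',v,xs[i].round(1))
for u0 in(-20,-30,-40):
    ys=np.arange(40,65,.1);w=np.c_[np.full(len(ys),u0),ys]/1000@R2(yaw).T+c
    pr=samp(np.c_[w,np.full(len(w),.024)]); d=np.gradient(cv2.GaussianBlur(pr[None],(0,0),4)[0]);i=np.argmax(abs(np.where((ys>42)&(ys<60),d,0)));print('fence edge y',u0,ys[i].round(1),d[i])
```

```text
bar [0.50281833 0.24283532] 0.019556485072839927 0.946723492198839
rail at bar-x -45 10.9
rail at bar-x -30 10.9
rail at bar-x -15 10.9
rail at bar-x 0 10.9
rail at bar-x 15 10.8
rail at bar-x 30 10.8
rail at bar-x 45 10.8
fence edge y -20 49.8 0.011676826
fence edge y -30 49.8 0.011693738
fence edge y -40 49.8 0.012050472
```

The rail face sits 10.8 to 10.9 mm from the bar's centre line (half width is 11), and the fence face 49.8 mm from its middle (half length is 50). The bar is flush on both, so I hand in.

```bash
python3 -c "
from h import *
print(job.job_done())"
```

```text
the job is handed in; nothing more can be done
None
```

I handed the job in at about 31.8 s of the 72 s allowed, with the arm clear of everything. The board is home in the jig with the bowl standing on it, and the scale bar is flush in the corner.

- **Board and bowl:** I slid the board in with the part-open fingers on its square end, turning it into line on the way. At the back stop the force rose to 12 N with no further motion. The top-view fit puts the board within 1 mm of nest_home. The bowl rim is centred within about 2 mm and was never touched.
- **Scale bar:** I picked out the chequered bar, not the green look-alikes, and laid it face up. I pressed it to the fence, then the rail (8 N), then the fence again (10 N). The close wrist picture gives gaps of about 0 mm to both rail and fence, parallel within about 0.1°.
- **Other things:** The sherd, cans, bowls and green bars look unmoved in the last top view.

**Checks that disagreed:**
- The scene-camera fit of the board came out poor, about 8 mm off in x with a high residual. The top view, the wrist pictures and the contact force all contradict it, so I discarded it.
- The scene and top fits of the bar were 0.8 to 1.6 mm off the predicted spot, which is within the 2 mm calibration.

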